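# Load filter discs into a gated cassette

## Robot

A 6-joint arm with a two-finger parallel gripper is mounted at the origin on a cart in front of the work surface, level with it; the furniture and walls round the work are solid. World frame = base frame: x ahead of the robot, y to its left, z up, the work surface at z = 0. Lengths are in m, angles in rad, forces in N, time in s.
With the tool pointing down it reaches from about 0.325 to 0.85 m from the base axis. Payload 4.4 kg.
Tool frame: the origin (TCP) lies between the finger pads; the fingertips stand bot.finger_overhang ahead of it and the grasp point (between the pads) lies 11 mm behind it (bot.finger_overhang is the distance from the TCP to the fingertips, in m); z points along the fingers, y is the direction in which the jaws open and shut (so a half turn about z gives the same grasp; the last joint's range is limited). The gripper opens to 94 mm and grips with 3 to 60 N. Pads are 16 mm wide; open, the fingers measure 119 mm over their backs; the gripper's body (75 mm by 177 mm) begins 78 mm behind the grasp point.
Start: joints at [0.982, 0.207, 1.542, -0, 1.393, -0.15], TCP at [0.244, 0.521, 0.213] pointing down, gripper open.
Joint ranges: [-2.73, 2.73], [-0.86, 2.22], [0.23, 2.46], [-1.11, 4.25], [0.08, 2.63], [-2.82, 2.82]. Speed limits (rad/s): [2.79, 2.79, 3.14, 3.14, 3.14, 3.14].

## Interface

Orientations are given as a unit quaternion [w, x, y, z].
In Python, from rig import bot, vision gives the robot as it stands.
- The arm moves only by the tool drive_tool, never from a script. Its argument "series" is a list of rows, each a list of 7 numbers: the turn, a rotation vector about the world's x, y, z in degrees, then the shift along the world's x, y, z in m, then the closure, from -1 (fully open) to 1 (shut), so that 0 is half open. In form: [[wx, wy, wz, tx, ty, tz, gripper], ...]. A call has 1 to 8 rows; each row is the pose to reach, as a shift and turn from the pose commanded when the call began; what a row does not reach only later rows make up. A row lasts 1/12 s, in which the tool goes at most 41.7 mm and 7.16 degrees, less where a joint would pass 70% of its speed; a pose out of reach is approached as far as the arm can. A call with a gripper value outside its range is refused whole. The fingers move at their own pace and stop on an object; "grip_force" is the grip in N (left out, the last holds). Time passes only in rows, so rows that repeat a pose let the fingers close. It gives the time, the measured TCP pose, the force and the opening at its end, in the units of the state.
- bot.state(): the state, without advancing time (a new reading comes with each control period).
- vision.get_image(name): name is "side" or "top" or "wrist"; returns (picture, depth): 420x560x3 uint8, red, green, blue; 420x560 float32, m along the optical axis (not along the pixel's ray), 0 where there is no reading.
- vision.get_calibration(name): a dict with "fx", "fy", "cx", "cy" (pixels), "T" (4x4, takes a point from camera to world coordinates). Camera axes: x right, y down, z forward; pixel columns grow to the right and rows downward; lengths in m; the calibration is good to about 2 mm. A picture is of the moment at which its call begins: read the wrist's pose just before it. get_calibration takes no time and is no camera call; for the wrist camera it gives the pose at the moment of the call.
- bot.finish_job(): hands the job in, once; it reports no verdict.
The state is a dict: "t": time; "qpos": joint angles; "dq": joint speeds; "effort": joint torques, N m; "eef_pos": TCP position; "eef_rot": TCP orientation; "wrist_force": force on the tool from outside, world axes, zero at the start; "ft_torque": the same for the moment, N m; "width": opening from 0.0 (shut) to 1.0 (fully open).
Only numpy, scipy, OpenCV 4.12 (cv2) and the standard library are available. Lean on these libraries where they do the work, as an engineer would, in place of code of your own. Each camera call takes 0.05 s, during which the arm holds its last target.

## Task

Load the optical filter discs that lie on the bench into the cassette: hold the lock tab on the gate's carriage down while you slide the gate fully open, then slide each disc level into the slot of its own width (largest at the bottom), tab to the front, and push it fully home against the rear stop, where it lies down flat behind the slot's low lip. When all are in, hold the tab down again, slide the gate fully shut and let the lock catch; leave the beaker and vial standing and the other things on the bench where they are.

Things in the scene. Friction and masses are not known exactly. Their poses are not given: they have to be found in the camera images.
- cassette: Fixed grey cassette, 83 x 92 x 78 mm, on a 120 x 215 x 6 mm base plate. Origin: underside of the plate, middle plane of its three stacked horizontal slots; x points into the slots (open front at -x), y to the gate's carriage, z up. Slot floors begin at x = -40 mm. The rim of a disc at home reaches out to x = -36, its tab on to -82 mm; tabs stack with 8 mm between, so an upper one hides a lower.
- gate (a joint): Retaining gate (m): 0 shut, 0.054 fully open; slides along cassette +y. An upright bar (10 x 10 mm, top 78 mm above the bench, cassette x = -48, y = 20 mm when shut, 74 open) stands before the discs' rims beside the tabs; a low arm joins it to the carriage. Sliding friction 2 N. A comb catches it every 18 mm (2 mm play) unless the lock tab is down.
- lock (a joint): How far (m) the lock tab is pressed: 0 up (caught, when the gate is at 0, 0.018, 0.036 or 0.054), 0.008 fully down. Sprung: 2 N to start, 6.6 N fully down. The gate slides only while the tab is pressed more than 6 mm; let go, the tab springs up again.
- lock_top (a point): Middle of the top of the lock tab, a ridged black plate 30 (x) x 34 (y) mm on the carriage; 46 mm above the bench when up; at cassette x = -48, y = 72 mm when the gate is shut; moves with gate and tab; axes as the cassette's. Fences at its y ends, 40 mm apart inside, 7 mm higher than the raised plate: a finger pressing the tab can push the gate by them. Its x sides are open.
- slot_large (a point): Where the centre of the 64 mm disc (half-way up its thickness) lies when home in its slot (the widest, at the bottom), against the rear stop and flat on the floor, 18 mm above the bench. The slot is 12 mm high and 70 mm wide, with a 3 mm lip across the front of its floor (9 mm free over it): the disc goes in over the lip and lies down behind it, with 2 mm of play. Axes as the cassette's.
- disc_large_centre (a point): Centre, half-way up its thickness, of the large filter disc: 64 mm across, 5 mm thick, glass in a black rim, 35 g. An upright grip tab stands on the rim at the disc's -x side; z up.
- disc_large_tab (a point): Grip point on the grip tab of the large disc, half-way up and 30 mm out from the rim: aluminium bar, 46 mm long (disc's x, outwards from the rim), 10 mm thick (y), 14 mm high, its underside level with the disc's; 62 mm from the disc's centre towards -x and 4.5 mm above it; axes as the disc's (+x from tab to disc).
- slot_medium (a point): Where the centre of the 54 mm disc (half-way up its thickness) lies when home in its slot (the middle one), against the rear stop and flat on the floor, 40 mm above the bench. The slot is 12 mm high and 60 mm wide, with a 3 mm lip across the front of its floor (9 mm free over it): the disc goes in over the lip and lies down behind it, with 2 mm of play. Axes as the cassette's.
- disc_medium_centre (a point): Centre, half-way up its thickness, of the medium filter disc: 54 mm across, 5 mm thick, glass in a black rim, 35 g. An upright grip tab stands on the rim at the disc's -x side; z up.
- disc_medium_tab (a point): Grip point on the grip tab of the medium disc, half-way up and 30 mm out from the rim: aluminium bar, 46 mm long (disc's x, outwards from the rim), 10 mm thick (y), 14 mm high, its underside level with the disc's; 57 mm from the disc's centre towards -x and 4.5 mm above it; axes as the disc's (+x from tab to disc).
- slot_small (a point): Where the centre of the 44 mm disc (half-way up its thickness) lies when home in its slot (the narrowest, at the top), against the rear stop and flat on the floor, 62 mm above the bench. The slot is 12 mm high and 50 mm wide, with a 3 mm lip across the front of its floor (9 mm free over it): the disc goes in over the lip and lies down behind it, with 2 mm of play. Axes as the cassette's.
- disc_small_centre (a point): Centre, half-way up its thickness, of the small filter disc: 44 mm across, 5 mm thick, glass in a black rim, 35 g. An upright grip tab stands on the rim at the disc's -x side; z up.
- disc_small_tab (a point): Grip point on the grip tab of the small disc, half-way up and 30 mm out from the rim: aluminium bar, 46 mm long (disc's x, outwards from the rim), 10 mm thick (y), 14 mm high, its underside level with the disc's; 52 mm from the disc's centre towards -x and 4.5 mm above it; axes as the disc's (+x from tab to disc).
- laser_supply: Fixed red instrument box about 250 mm long with a black fan box on its top, about 170 mm high in all, standing between the discs (robot's right) and the cassette (left): carry the discs over it.
- probe_stand: Fixed instrument stand with a red base plate and a post 370 mm tall, to the right, nearer the robot than the discs: keep clear of it.
- beaker: 100 ml beaker, 54 x 60 mm, 79 mm high, origin at the middle of its underside; to be left alone.
- vial: Glass sample vial, 27 mm across, 57 mm high, origin at the middle of its underside; to be left alone.
- slide_box: Box of microscope slides, 34 x 82 x 33 mm, origin under its middle; to be left alone.
- tape_roll: Roll of tape lying flat, 61 mm across, 18 mm high, origin under its middle; to be left alone.
- lens_tube: Black lens tube, 30 mm across, 25 mm high, origin under its middle; to be left alone.
- post: Black post holder with a steel post, 31 x 36 mm, 82 mm high, origin under its middle; to be left alone.

How it is judged:
By the outcome, as a careful person would: the job done as asked, in the order asked, and still so for the second after the job is handed in, with the robot touching nothing.
Of disc_large, disc_medium, disc_small only 2 to 3 are there at a start; the rules pass over those that are not, and their reading is None.
At some moment in a run one of disc_large, disc_medium, disc_small may be knocked a few centimetres aside while the robot is not near it.
It also fails if it takes over 210 s, if anything falls off the work surface, if the arm or the gripper's body presses on something with over 40 N, if the wrist force passes 120 N, or if a joint passes its speed limit or range.

## Working session

There is one attempt and no reset: what is moved stays moved. The work goes in short steps, Python scripts to look and compute and a tool call to move; the robot and the scene stay as the last step left them, time stands still between calls to the robot, and variables do not carry over. Pictures are saved under pics/ and viewed, and the job is handed in when it is done.

Besides the shell and the picture viewer there is one more tool, called after "Emit:" in YAML: its name, and indented under it one key for each argument. drive_tool: Moves the arm, as the interface text tells. Its arguments: {"type":"object","properties":{"series":{"type":"array"},"grip_force":{"type":"number"}},"required":["series"]}

```bash
ls; mkdir -p pics
python3 - <<'E'
from rig import bot, vision
import cv2
print(bot.state()); print(bot.finger_overhang)
for n in ["side","top","wrist"]:
    c=vision.get_calibration(n); print(n,c)
    im,d=vision.get_image(n)
    cv2.imwrite(f"pics/{n}0.png",im[:,:,::-1])
E
```

```text
pics
{'t': 0.0, 'qpos': array([ 9.81480438e-01,  2.07458212e-01,  1.54291715e+00, -8.76857917e-06,
        1.39349833e+00, -1.50549748e-01]), 'dq': array([ 0.00063949,  0.00050485, -0.00139929,  0.00077701, -0.00071247,
        0.00094351]), 'effort': array([-7.56752215e-04, -3.70886922e+01, -2.81416172e+01,  6.97865942e-02,
        3.61169258e-02, -1.87451701e-04]), 'eef_pos': array([0.24387398, 0.5198608 , 0.21228656]), 'eef_rot': array([-4.08334510e-04,  2.17626621e-01,  9.76031430e-01, -1.06492338e-03]), 'wrist_force': array([-0.31708211, -0.55302159, -0.35368076]), 'ft_torque': array([0.02416869, 0.01581586, 0.02201721]), 'width': 0.9998832755070548}
0.008
side {'fx': 455.1768515882615, 'fy': 455.1768515882615, 'cx': 288.9268776909732, 'cy': 211.22421686084718, 'T': array([[ 0.90355335, -0.20068477,  0.37857227, -0.01268489],
       [-0.4284407 , -0.43443888,  0.79227611, -1.14433503],
       [ 0.00546876, -0.8780595 , -0.47852023,  0.72475896],
       [ 0.        ,  0.        ,  0.        ,  1.        ]])}
top {'fx': 531.5010447624069, 'fy': 531.5010447624069, 'cx': 288.264675327087, 'cy': 211.60975216109804, 'T': array([[ 0.0388291 , -0.90673914,  0.4199005 , -0.27976891],
       [-0.99918901, -0.03074958,  0.02599606, -0.12127785],
       [-0.01065988, -0.42056936, -0.90719776,  1.76650906],
       [ 0.        ,  0.        ,  0.        ,  1.        ]])}
wrist {'fx': 295.9632778914276, 'fy': 295.9632778914276, 'cx': 280.3408180589735, 'cy': 208.6738260432015, 'T': array([[ 0.42579783,  0.86963798,  0.24985193,  0.16901005],
       [ 0.90481215, -0.40821887, -0.1211294 ,  0.55423229],
       [-0.00334445,  0.2776457 , -0.96067772,  0.38382153],
       [ 0.        ,  0.        ,  0.        ,  1.        ]])}
```

View pics/top0.png

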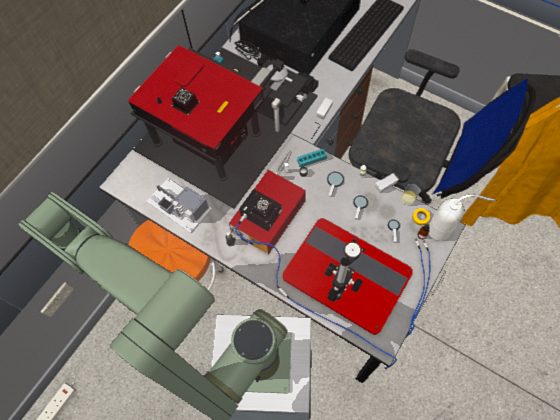

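View pics/side0.png

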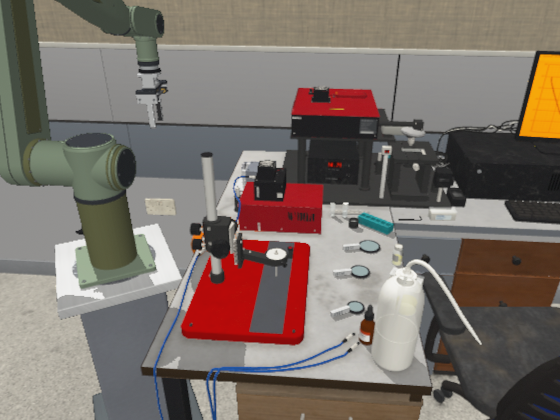

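View pics/wrist0.png

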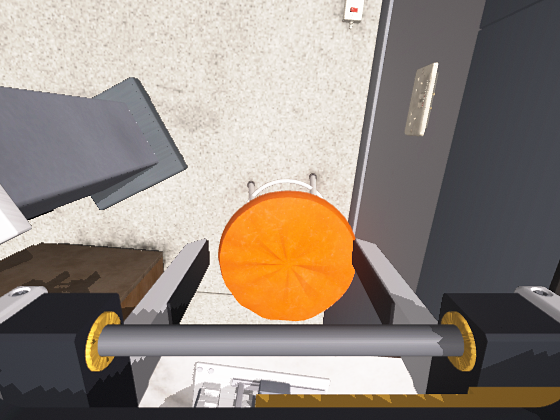

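```bash
cat > h.py <<'E'
import numpy as np, cv2
from rig import bot, vision
def ray(cal,u,v,z):
    T=cal['T']; d=T[:3,:3]@np.array([(u-cal['cx'])/cal['fx'],(v-cal['cy'])/cal['fy'],1.0])
    o=T[:3,3]; return o+d*(z-o[2])/d[2]
def proj(cal,p):
    T=cal['T']; q=T[:3,:3].T@(np.asarray(p)-T[:3,3]); return np.array([cal['fx']*q[0]/q[2]+cal['cx'],cal['fy']*q[1]/q[2]+cal['cy']])
def cloud(cal,d):
    v,u=np.mgrid[:d.shape[0],:d.shape[1]]
    P=np.stack([(u-cal['cx'])/cal['fx']*d,(v-cal['cy'])/cal['fy']*d,d],-1)
    return P@cal['T'][:3,:3].T+cal['T'][:3,3]
E
python3 - <<'E'
from h import *
im=cv2.imread('pics/top0.png')
a=cv2.resize(im[150:250,110:270],None,fx=5,fy=5,interpolation=cv2.INTER_CUBIC); cv2.imwrite('pics/topA.png',a)
a=cv2.resize(im[140:260,270:430],None,fx=5,fy=5,interpolation=cv2.INTER_CUBIC); cv2.imwrite('pics/topB.png',a)
c=vision.get_calibration('top')
for n,u,v in [('cass',178,202),('d1',335,180),('d2',361,202),('d3',394,226),('red',262,208),('stand',345,270)]:
    print(n,ray(c,u,v,0.02))
E
```

```text
cass [0.5536817  0.33383317 0.02      ]
d1 [ 0.66404733 -0.24000556  0.02      ]
d2 [ 0.57620022 -0.33485101  0.02      ]
d3 [ 0.48483491 -0.45060748  0.02      ]
red [0.53982863 0.02477273 0.02      ]
stand [ 0.31384011 -0.27504661  0.02      ]
```

View pics/topA.png

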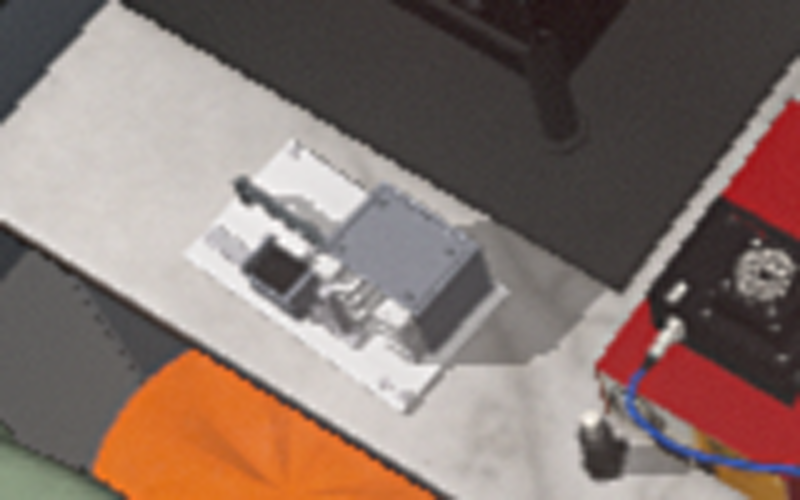

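View pics/topB.png

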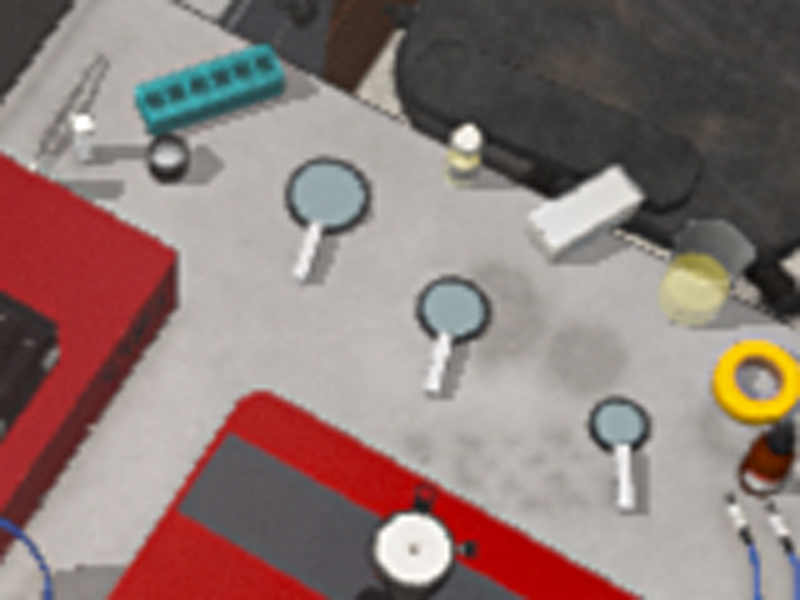

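Run:
```python
from h import *
for n in ['top','side']:
    im,d=vision.get_image(n); c=vision.get_calibration(n)
    P=cloud(c,d); ok=(d>0)
    m=ok&(P[...,0]>0.1)&(P[...,0]<0.45)&(P[...,1]>-.5)&(P[...,1]<-.05)
    for a,b in [(0.02,.06),(.06,.1),(.1,.15),(.15,.2),(.2,.25),(.25,.3),(.3,.4)]:
        q=P[m&(P[...,2]>a)&(P[...,2]<=b)]
        if len(q): print(n,a,b,len(q),q.min(0).round(3),q.max(0).round(3))
    m=ok&(P[...,0]>0.3)&(P[...,0]<0.75)&(P[...,1]>-.2)&(P[...,1]<.25)
    for a,b in [(0.03,.08),(.08,.12),(.12,.2)]:
        q=P[m&(P[...,2]>a)&(P[...,2]<=b)]
        if len(q): print('box',n,a,b,len(q),q.min(0).round(3),q.max(0).round(3))
    m=ok&(P[...,2]>0.06)&(P[...,0]>0.3)
    for x0 in np.arange(.35,.95,.1):
      s=''
      for y0 in np.arange(.75,-.75,-.1):
        q=P[m&(abs(P[...,0]-x0)<.05)&(abs(P[...,1]-y0)<.05)]
        s+='%5.2f '%(q[:,2].max() if len(q) else 0)
      print('%.2f'%x0,s)
```

```text
top 0.02 0.06 6917 [ 0.1  -0.5   0.02] [ 0.45 -0.05  0.06]
top 0.06 0.1 203 [ 0.205 -0.336  0.062] [ 0.45 -0.05  0.1 ]
top 0.1 0.15 194 [ 0.173 -0.335  0.1  ] [ 0.448 -0.051  0.15 ]
top 0.15 0.2 419 [ 0.171 -0.315  0.15 ] [ 0.29  -0.199  0.2  ]
top 0.2 0.25 158 [ 0.2   -0.281  0.2  ] [ 0.255 -0.222  0.249]
top 0.25 0.3 43 [ 0.209 -0.255  0.251] [ 0.219 -0.233  0.3  ]
top 0.3 0.4 117 [ 0.208 -0.257  0.301] [ 0.235 -0.233  0.37 ]
box top 0.03 0.08 1386 [ 0.3   -0.199  0.03 ] [0.749 0.25  0.08 ]
box top 0.08 0.12 2243 [ 0.343 -0.129  0.08 ] [0.748 0.25  0.12 ]
box top 0.12 0.2 889 [ 0.364 -0.05   0.12 ] [0.673 0.197 0.2  ]
0.35  0.51  0.49  0.58  0.00  0.00  0.00  0.00  0.14  0.12  0.00  0.12  0.12  0.00  0.00  0.00 
0.45  0.52  0.67  0.00  0.00  0.08  0.08  0.14  0.22  0.22  0.00  0.11  0.11  0.00  0.22  0.26 
0.55  0.35  0.81  0.83  0.00  0.09  0.09  0.00  0.18  0.17  0.11  0.00  0.00  0.08  0.20  0.25 
0.65  0.00  0.63  0.88  0.00  0.29  0.30  0.30  0.11  0.11  0.00  0.00  0.07  0.09  0.09  0.00 
0.75  0.00  0.34  0.82  0.76  0.34  0.34  0.30  0.30  0.00  0.00  0.00  0.06  0.00  0.00
[... 619 characters left out ...]
e 0.08 0.12 2327 [ 0.346 -0.132  0.08 ] [0.75  0.248 0.12 ]
box side 0.12 0.2 1079 [ 0.375 -0.051  0.12 ] [0.749 0.245 0.2  ]
0.35  0.60  0.55  0.58  0.53  0.00  0.00  0.00  0.13  0.12  0.00  0.11  0.11  0.00  0.00  0.00 
0.45  0.60  0.60  0.00  0.00  0.08  0.08  0.13  0.21  0.21  0.00  0.11  0.00  0.00  0.21  0.26 
0.55  0.42  0.61  0.61  0.00  0.08  0.08  0.00  0.18  0.16  0.10  0.00  0.00  0.00  0.00  0.25 
0.65  0.00  0.58  0.61  0.00  0.29  0.29  0.29  0.10  0.10  0.00  0.00  0.00  0.08  0.08  0.00 
0.75  0.00  0.41  0.61  0.61  0.34  0.34  0.29  0.29  0.00  0.00  0.00  0.00  0.00  0.00  0.00 
0.85  0.00  0.00  0.42  0.61  0.34  0.34  0.29  0.29  0.20  0.00  0.00  0.00  0.00  0.00  0.00
```

Emit:
drive_tool:
  series:
    - [0,0,-10,0.2,-0.15,0.09,-1]
    - [0,0,-10,0.2,-0.15,0.09,-1]
    - [0,0,-10,0.2,-0.15,0.09,-1]
    - [0,0,-10,0.2,-0.15,0.09,-1]
    - [0,0,-10,0.2,-0.15,0.09,-1]
    - [0,0,-10,0.2,-0.15,0.09,-1]
    - [0,0,-10,0.2,-0.15,0.09,-1]
    - [0,0,-10,0.2,-0.15,0.09,-1]
  grip_force: 30

```text
t: 0.92
eef_pos: [0.4477, 0.3687, 0.3051]
eef_rot: [0.001, 0.304, 0.953, 0.001]
wrist_force: [-0.5, 0.3, -0.1]
width: 1.002
```

```bash
cat >> h.py <<'E'
def snap(tag,n='wrist'):
    c=vision.get_calibration(n); im,d=vision.get_image(n)
    np.savez(f'pics/{tag}.npz',im=im,d=d,**c); cv2.imwrite(f'pics/{tag}.png',im[:,:,::-1]); return c,im,d
def load(tag):
    z=np.load(f'pics/{tag}.npz'); return z,z['im'],z['d']
E
python3 - <<'E'
from h import *
s=bot.state(); print(s['t'],s['eef_pos'],s['eef_rot'],s['qpos'])
snap('w1')
E
```

```text
0.9167 [0.44774741 0.36866759 0.30512541] [0.00145787 0.30434454 0.95256033 0.00104541] [ 5.40132913e-01  1.60254773e-01  1.40816353e+00 -8.08484014e-04
  1.56967873e+00 -4.12162382e-01]
```

View pics/w1.png

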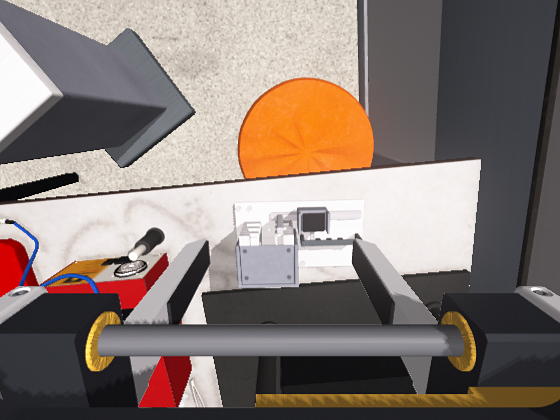

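Emit:
drive_tool:
  series:
    - [0,0,0,0.03,-0.02,-0.1,-1]
    - [0,0,0,0.03,-0.02,-0.1,-1]
    - [0,0,0,0.03,-0.02,-0.1,-1]
    - [0,0,0,0.03,-0.02,-0.1,-1]
    - [0,0,0,0.03,-0.02,-0.1,-1]
    - [0,0,0,0.03,-0.02,-0.1,-1]

```text
t: 1.47
eef_pos: [0.4738, 0.3521, 0.2047]
eef_rot: [0.0, 0.301, 0.954, 0.001]
wrist_force: [-0.7, -0.1, 0.7]
width: 0.998
```

Run:
```python
from h import *
s=bot.state(); print(s['t'],s['eef_pos'],s['eef_rot'],s['dq'].round(3))
c,im,d=snap('w2')
cv2.imwrite('pics/w2z.png',cv2.resize(im[160:340,190:400,::-1],None,fx=3.6,fy=3.3,interpolation=cv2.INTER_CUBIC))
```

```text
1.4667 [0.47375592 0.35213129 0.20474555] [2.66286292e-04 3.01050471e-01 9.53607844e-01 7.88976858e-04] [-0.    -0.025 -0.03  -0.003 -0.003 -0.003]
```

View pics/w2z.png

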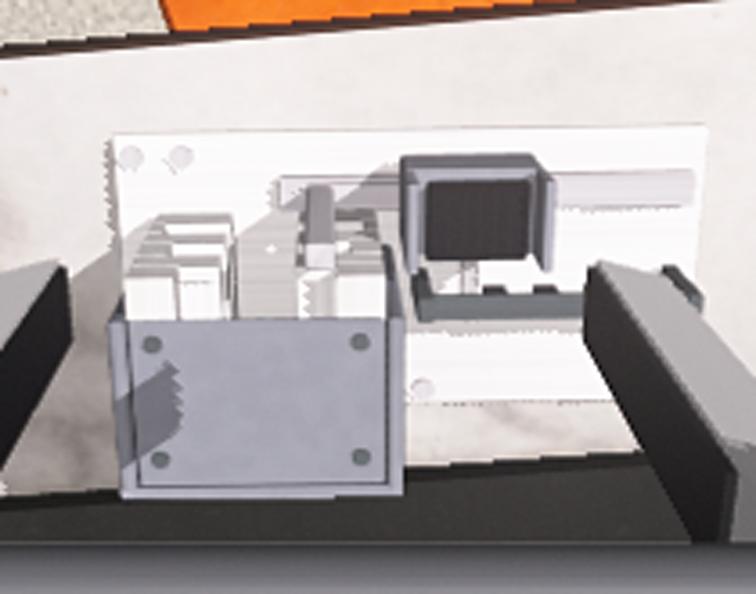

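Run:
```python
from h import *
c,im,d=load('w2')
def cr(x,y,z): return ray(c,190+(x+.5)/3.6-.5,160+(y+.5)/3.3-.5,z)
A=[cr(110,320,.078),cr(405,320,.078),cr(403,496,.078),cr(123,496,.078)]
for a in A: print(a.round(4))
print('len',[np.linalg.norm(A[i]-A[(i+1)%4]).round(4) for i in range(4)])
print('yaw',np.degrees(np.arctan2(*(A[1]-A[0])[1::-1]))-90)
for p in [(113,130),(706,126)]: print('plate',cr(*p,.006).round(4))
L=[cr(427,180,.046),cr(525,178,.046),cr(534,262,.046),cr(428,258,.046)]; print('lock',np.mean(L,0).round(4),[np.linalg.norm(L[i]-L[(i+1)%4]).round(4) for i in range(4)])
P=cloud(c,d)
m=(d>0)&(abs(P[...,2]-.078)<.006); m[320:]=0
m=m.astype(np.uint8)
n,lab,st,ce=cv2.connectedComponentsWithStats(m)
k=1+np.argmax(st[1:,4]); q=P[lab==k]; print(st[k],np.median(q[:,2]))
r=cv2.minAreaRect(q[:,:2].astype(np.float32)*1000); print(r)
print(cv2.boxPoints(r).round(1))
# plate/bench height
for z,(u,v) in [('plate',(230,200)),('bench',(350,170)),('lock',(323,226)),('bench',(205,185))]: print(z,P[v-2:v+3,u-2:u+3].reshape(-1,3).mean(0).round(4))
```

```text
[0.4831 0.2627 0.078 ]
[0.535  0.3365 0.078 ]
[0.5909 0.2981 0.078 ]
[0.5388 0.224  0.078 ]
len [np.float64(0.0902), np.float64(0.0678), np.float64(0.0905), np.float64(0.0678)]
yaw -35.108266767381515
plate [0.4387 0.2813 0.006 ]
plate [0.5595 0.4559 0.006 ]
lock [0.5303 0.3715 0.046 ] [np.float64(0.0318), np.float64(0.0322), np.float64(0.0353), np.float64(0.0296)]
[ 220  242   83   69 4761] 0.07785186107283443
((530.8695068359375, 283.61614990234375), (91.72183990478516, 84.12960052490234), 55.26028060913086)
[[470.2 269.9]
 [539.3 222. ]
 [591.6 297.3]
 [522.4 345.3]]
plate [0.4466 0.2893 0.0035]
bench [5.037e-01 4.376e-01 3.000e-04]
lock [0.5301 0.3721 0.0462]
bench [4.126e-01 2.741e-01 1.000e-04]
```

Run:
```python
from h import *
from scipy.spatial.transform import Rotation as R
c,im,d=load('w2')
p=np.array([0.47375592,0.35213129,0.20474555]); q=[2.66286292e-04,3.01050471e-01,9.53607844e-01,7.88976858e-04]
r=R.from_quat(q[1:]+q[:1])
for x in (-.008,.008):
  for y in (-.047,.047,-.0595,.0595):
    print(x,y,proj(c,p+r.apply([x,y,.008])).round(1))
T=c['T']; print('cam in tool', r.inv().apply(T[:3,3]-p), (r.inv().as_matrix()@T[:3,:3]).round(4))
a=cv2.resize(im[200:350,150:250,::-1],None,fx=5,fy=4,interpolation=cv2.INTER_NEAREST)
b=cv2.resize(im[200:350,330:430,::-1],None,fx=3,fy=4,interpolation=cv2.INTER_NEAREST)
cv2.imwrite('pics/tips.png',np.hstack([a,b]))
```

```text
-0.008 -0.047 [212.3 263.8]
-0.008 0.047 [353.3 263.8]
-0.008 -0.0595 [193.6 263.8]
-0.008 0.0595 [372.  263.8]
0.008 -0.047 [210.7 241.5]
0.008 0.047 [354.9 241.4]
0.008 -0.0595 [191.6 241.5]
0.008 0.0595 [374.1 241.4]
cam in tool [ 0.08221641 -0.0012697  -0.17138516] [[-1.100e-03 -9.605e-01 -2.782e-01]
 [ 1.000e+00 -6.000e-04 -1.700e-03]
 [ 1.500e-03 -2.782e-01  9.605e-01]]
```

View pics/tips.png

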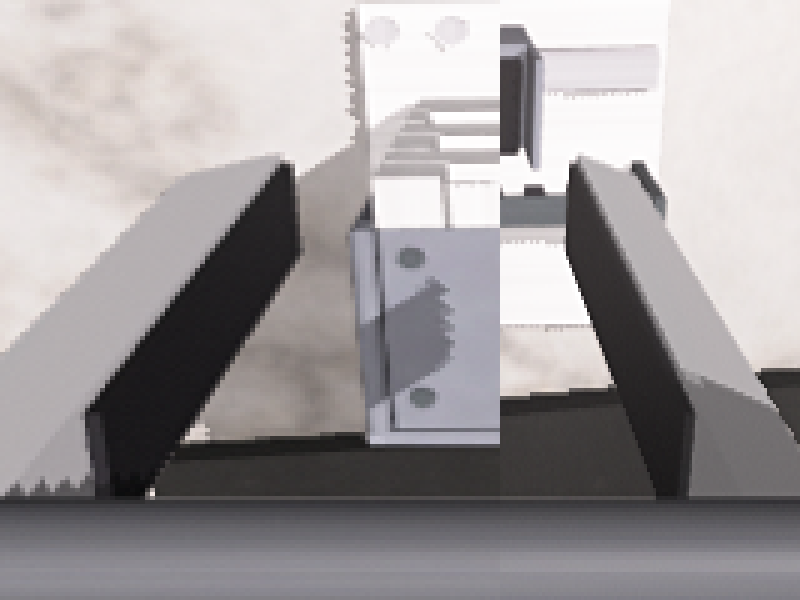

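```bash
cat >> h.py <<'E'
def edge(im,axis,fixed,rng,sign=None):
    """axis 'v': for columns in fixed find row of strongest gradient within rng. returns uv list"""
    g=cv2.cvtColor(im,cv2.COLOR_RGB2GRAY).astype(float); out=[]
    for f in fixed:
        p=g[rng[0]:rng[1],f] if axis=='v' else g[f,rng[0]:rng[1]]
        dd=np.diff(p); 
        if sign: dd=dd*sign
        else: dd=abs(dd)
        k=int(np.argmax(dd)); w=np.clip(dd[max(0,k-1):k+2],0,None); s=rng[0]+.5+(np.arange(max(0,k-1),max(0,k-1)+len(w))*w).sum()/w.sum()
        out.append((f,s) if axis=='v' else (s,f))
    return np.array(out)
def fit(c,uv,z):
    P=np.array([ray(c,u,v,z)[:2] for u,v in uv])
    for _ in range(4):
        m=P.mean(0); dirn=np.linalg.svd(P-m)[2][0]; r=abs((P-m)@np.array([-dirn[1],dirn[0]])); P=P[r<max(2*np.median(r),.0003)]
    return m,np.degrees(np.arctan2(dirn[1],dirn[0])),len(P),np.median(r)
E
python3 - <<'E'
from h import *
c,im,d=load('w2')
f=range
for nm,a,fx,rg,z in [('top front','v',f(224,299),(250,264),.078),('top back','v',f(228,299),(302,318),.078),('left','h',f(262,305),(215,230),.078),('right','h',f(262,305),(295,308),.078),('plate front','v',f(235,380),(192,206),.006)]:
    uv=edge(im,a,fx,rg); print(nm,uv[::12].round(1).tolist(),fit(c,uv,z))
E
```

```text
top front [[224.0, 257.3], [236.0, 256.3], [248.0, 256.2], [260.0, 255.4], [272.0, 255.8], [284.0, 255.6], [296.0, 256.0]] (array([0.50766154, 0.29903822]), np.float64(55.94993445216124), 52, np.float64(6.028059578059303e-05))
top back [[228.0, 310.7], [240.0, 310.7], [252.0, 310.7], [264.0, 310.7], [276.0, 310.7], [288.0, 309.7]] (array([0.56558566, 0.2609528 ]), np.float64(55.868984978545754), 71, np.float64(0.00036463377841576474))
left [[225.2, 262.0], [226.1, 274.0], [227.2, 286.0], [228.1, 298.0]] (array([0.51598693, 0.24595304]), np.float64(-33.76935435846968), 24, np.float64(0.00016860898741092258))
right [[296.8, 262.0], [296.8, 274.0], [296.8, 286.0], [296.8, 298.0]] (array([0.55393918, 0.3165047 ]), np.float64(-34.15035853305755), 34, np.float64(7.4977384452317e-06))
plate front [[235.0, 200.3], [247.0, 198.8], [259.0, 199.2], [271.0, 199.1], [283.0, 199.1], [295.0, 199.2], [307.0, 199.6], [319.0, 198.2], [331.0, 198.1], [343.0, 198.1], [355.0, 198.2], [367.0, 198.4], [379.0, 197.4]] (array([0.50661172, 0.37896698]), np.float64(55.687371907642515), 93, np.float64(0.00023073001921135956))
```

Emit:
drive_tool:
  series:
    - [0,0,0.8,0.058,0.0195,-0.03,1]
    - [0,0,0.8,0.058,0.0195,-0.06,1]
    - [0,0,0.8,0.058,0.0195,-0.09,1]
    - [0,0,0.8,0.058,0.0195,-0.115,1]
    - [0,0,0.8,0.058,0.0195,-0.12,1]
    - [0,0,0.8,0.058,0.0195,-0.12,1]
    - [0,0,0.8,0.058,0.0195,-0.12,1]
    - [0,0,0.8,0.058,0.0195,-0.12,1]

```text
t: 2.18
eef_pos: [0.5343, 0.3716, 0.0872]
eef_rot: [0.002, 0.295, 0.956, 0.002]
wrist_force: [0.9, 0.2, -0.4]
width: 0.466
```

Run:
```python
from h import *
s=bot.state(); print(s['t'],s['eef_pos'],s['eef_rot'],s['width'])
c,im,d=snap('w3')
cv2.imwrite('pics/w3z.png',cv2.resize(im[100:320,150:430,::-1],None,fx=2.7,fy=2.7,interpolation=cv2.INTER_NEAREST))
```

```text
2.1833 [0.53434179 0.37159441 0.08724812] [0.00231986 0.29491817 0.95551701 0.002267  ] 0.4662308861320802
```

View pics/w3z.png

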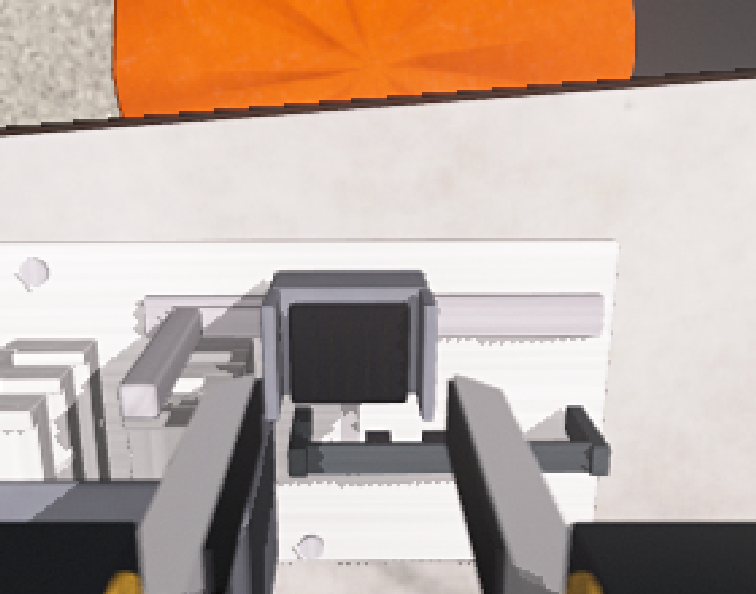

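Emit:
drive_tool:
  series:
    - [0,0,0,0,0,0,1]
    - [0,0,0,0,0,0,1]
    - [0,0,0,0,0,0,1]
    - [0,0,0,0,0,0,1]
    - [0,0,0,0,0,0,1]
    - [0,0,0,0,0,-0.015,1]
    - [0,0,0,0,0,-0.025,1]
    - [0,0,0,0,0,-0.025,1]

```text
t: 2.9
eef_pos: [0.5301, 0.3688, 0.0553]
eef_rot: [-0.002, 0.295, 0.955, -0.002]
wrist_force: [-1.1, -0.1, -0.8]
width: 0.007
```

Run:
```python
from h import *
s=bot.state(); print(s['t'],s['eef_pos'],s['eef_rot'],s['width'],s['wrist_force'])
c,im,d=snap('w4')
cv2.imwrite('pics/w4z.png',cv2.resize(im[100:320,150:430,::-1],None,fx=2.7,fy=2.7,interpolation=cv2.INTER_NEAREST))
```

```text
2.9 [0.53010016 0.36877701 0.05531508] [-0.00209272  0.29527847  0.9554067  -0.00206855] 0.007379923077369833 [-1.08548818 -0.1307305  -0.82703028]
```

View pics/w4z.png

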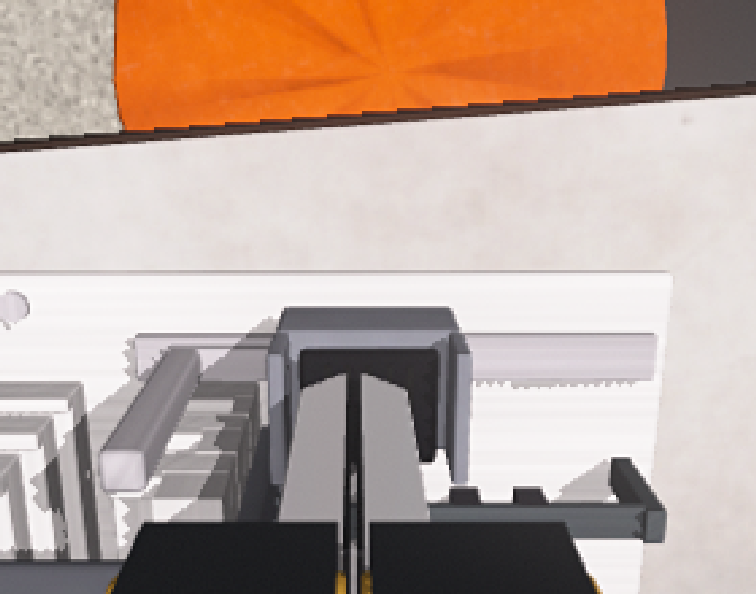

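Emit:
drive_tool:
  series:
    - [0,0,0,0,0,0,1]
    - [0,0,0,0,0,0,1]
    - [0,0,0,0,0,0,1]

```text
t: 3.2
eef_pos: [0.5328, 0.3703, 0.0592]
eef_rot: [0.0, 0.295, 0.955, 0.0]
wrist_force: [-0.8, 0.1, 0.2]
width: 0.005
```

Emit:
drive_tool:
  series:
    - [0,0,0,0,0.001,-0.005,1]
    - [0,0,0,0,0.001,-0.008,1]
    - [0,0,0,0,0.001,-0.011,1]
    - [0,0,0,0,0.001,-0.014,1]
    - [0,0,0,0,0.001,-0.014,1]
    - [0,0,0,0,0.001,-0.014,1]

```text
t: 3.7
eef_pos: [0.5335, 0.3719, 0.0462]
eef_rot: [0.001, 0.295, 0.955, 0.001]
wrist_force: [-0.6, -0.6, 8.1]
width: 0.004
```

Emit:
drive_tool:
  series:
    - [0,0,0,0,0,-0.002,1]
    - [0,0,0,0.0045,0.0066,-0.002,1]
    - [0,0,0,0.009,0.0132,-0.002,1]
    - [0,0,0,0.0135,0.02,-0.002,1]
    - [0,0,0,0.018,0.0265,-0.002,1]
    - [0,0,0,0.0225,0.033,-0.002,1]
    - [0,0,0,0.027,0.04,-0.002,1]
    - [0,0,0,0.027,0.04,-0.002,1]

```text
t: 4.37
eef_pos: [0.5618, 0.4135, 0.0462]
eef_rot: [0.002, 0.295, 0.955, 0.003]
wrist_force: [-1.0, 1.7, 12.8]
width: 0.008
```

Run:
```python
from h import *
s=bot.state(); print(s['t'],s['eef_pos'],s['eef_rot'],s['width'],s['wrist_force'])
c,im,d=snap('w5')
cv2.imwrite('pics/w5z.png',cv2.resize(im[100:320,150:430,::-1],None,fx=2.7,fy=2.7,interpolation=cv2.INTER_NEAREST))
```

```text
4.3667 [0.56183139 0.41349977 0.04616944] [0.00194053 0.29499388 0.95549368 0.00258267] 0.008280353426778493 [-0.95294089  1.71908509 12.78364131]
```

View pics/w5z.png

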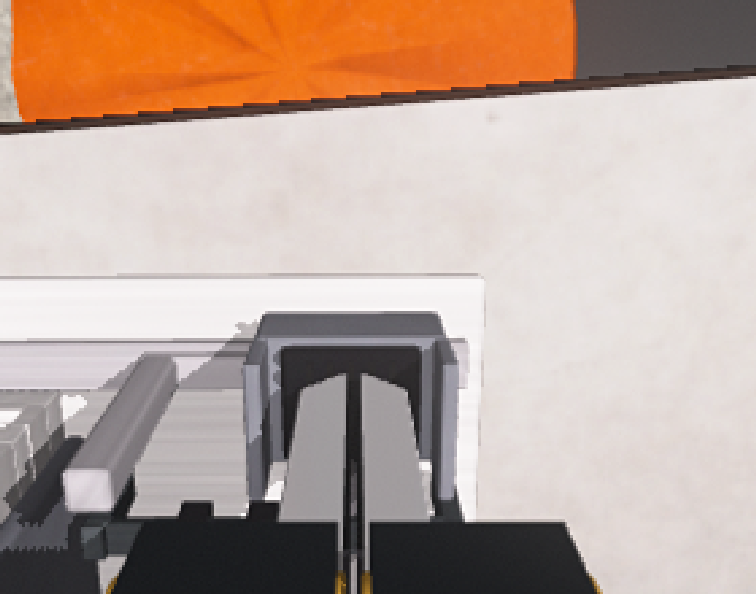

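Emit:
drive_tool:
  series:
    - [0,0,0,0.0035,0.005,0,1]
    - [0,0,0,0.007,0.01,0,1]
    - [0,0,0,0.0105,0.0155,0,1]
    - [0,0,0,0.0125,0.018,0,1]
    - [0,0,0,0.0125,0.018,0,1]

```text
t: 4.83
eef_pos: [0.568, 0.4225, 0.0458]
eef_rot: [-0.003, 0.295, 0.956, -0.009]
wrist_force: [-16.0, -19.9, 28.0]
width: 0.005
```

Run:
```python
from h import *
s=bot.state(); print(s['t'],s['eef_pos'],s['eef_rot'],s['width'],s['wrist_force'])
c,im,d=snap('w6')
cv2.imwrite('pics/w6z.png',cv2.resize(im[100:320,150:430,::-1],None,fx=2.7,fy=2.7,interpolation=cv2.INTER_NEAREST))
```

```text
4.8333 [0.56804831 0.42248592 0.04584758] [-0.00318892  0.29478456  0.95551748 -0.00884496] 0.004776851816301618 [-16.03096201 -19.88331491  28.01403611]
```

View pics/w6z.png

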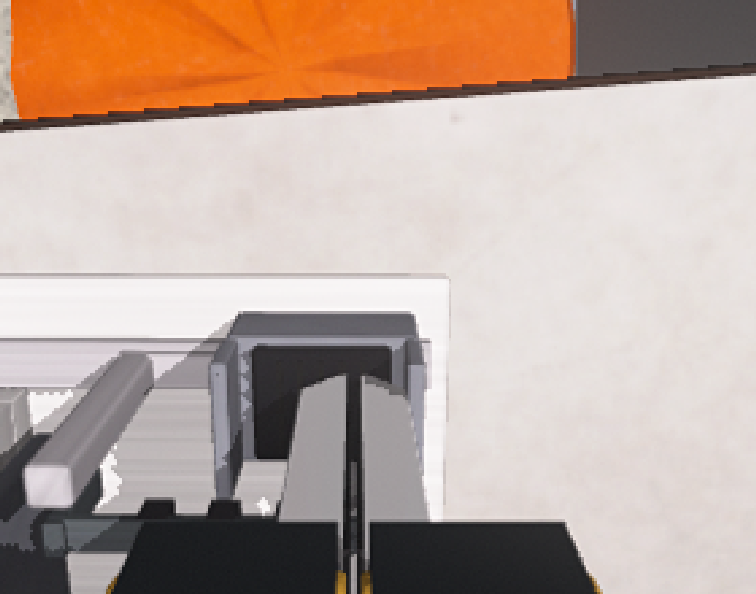

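Emit:
drive_tool:
  series:
    - [0,0,0,-0.0045,-0.0065,0,1]
    - [0,0,0,-0.0045,-0.0065,0,1]
    - [0,0,0,-0.0045,-0.0065,0.01,1]
    - [0,0,0,-0.0045,-0.0065,0.04,1]
    - [0,0,0,-0.006,-0.009,0.08,1]
    - [0,0,0,-0.025,-0.036,0.12,1]
    - [0,0,0,-0.055,-0.06,0.16,-1]
    - [0,0,0,-0.055,-0.06,0.16,-1]

```text
t: 5.55
eef_pos: [0.5164, 0.3683, 0.2059]
eef_rot: [0.001, 0.295, 0.955, 0.001]
wrist_force: [0.8, 0.2, 0.7]
width: 0.113
```

Emit:
drive_tool:
  series:
    - [0,0,0,-0.0,-0.02,0.0,-1]
    - [0,0,0,0,-0.02,0,-1]
    - [0,0,0,0,-0.02,0,-1]
    - [0,0,0,0,-0.02,0,-1]
    - [0,0,0,0,-0.02,0,-1]
    - [0,0,0,0,-0.02,0,-1]

```text
t: 6.05
eef_pos: [0.5164, 0.3495, 0.2011]
eef_rot: [-0.001, 0.295, 0.956, -0.001]
wrist_force: [0.5, -0.1, 0.1]
width: 0.537
```

Run:
```python
from h import *
s=bot.state(); print(s['t'],s['eef_pos'],s['eef_rot'],s['width'],s['wrist_force'])
c,im,d=snap('w7')
cv2.imwrite('pics/w7z.png',cv2.resize(im[120:340,150:430,::-1],None,fx=2.7,fy=2.7,interpolation=cv2.INTER_NEAREST))
```

```text
6.05 [0.51642    0.34945442 0.20105152] [-8.65617516e-04  2.94948284e-01  9.55512593e-01 -6.67554460e-04] 0.5374522209690038 [ 0.54959409 -0.13562448  0.13966424]
```

View pics/w7z.png

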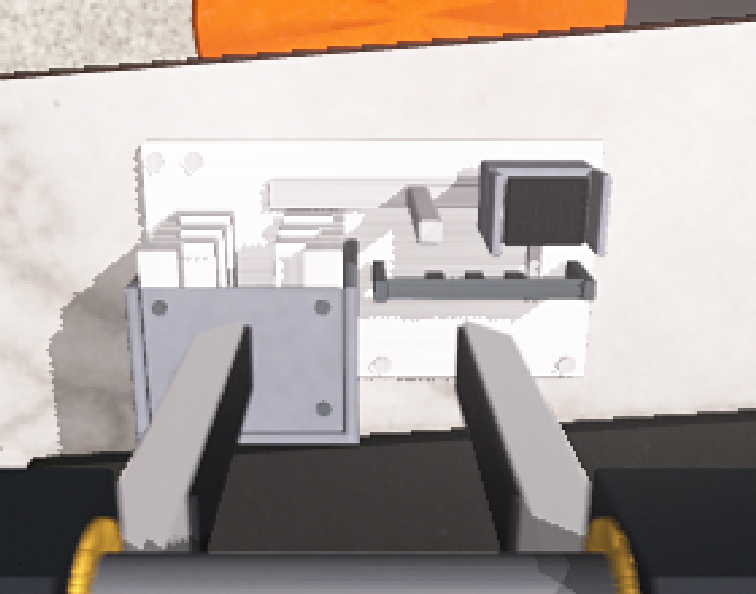

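Run:
```python
from h import *
from scipy.spatial.transform import Rotation as R
c,im,d=load('w7')
cr=lambda x,y,z: ray(c,150+(x+.5)/2.7-.5,120+(y+.5)/2.7-.5,z)
yaw=np.radians(-34.2); X=np.array([np.cos(yaw),np.sin(yaw)]); Y=np.array([-X[1],X[0]])
p=np.array([0.51642,0.34945442,0.20105152]); q=[-8.65617516e-04,2.94948284e-01,9.55512593e-01,-6.67554460e-04]
r=R.from_quat(q[1:]+q[:1])
w=.537*.047
for x in (.008,-.008): print(proj(c,p+r.apply([x,-w,.008])),proj(c,p+r.apply([x,w,.008])))
print('obs',[(150+a/2.7,120+b/2.7) for a,b in [(249,325),(250,373),(458,325),(458,373)]])
L=np.mean([cr(507,178,.046),cr(585,178,.046),cr(592,244,.046),cr(507,244,.046)],0)
A=[cr(130,289,.078),cr(357,289,.078),cr(357,441,.078),cr(136,441,.078)]
for n,a in [('lock',L)]+[('top',a) for a in A]: print(n,a.round(4),(a[:2]@X).round(4),(a[:2]@Y).round(4))
g=[cr(232,212,.078),cr(283,212,.078)]
for a in g: print(a.round(4),(a[:2]@X).round(4),(a[:2]@Y).round(4))
```

```text
[244.06915867 241.54711936] [321.50067215 241.51477833]
[244.91204519 263.84430018] [320.59783341 263.82238346]
obs [(242.22222222222223, 240.37037037037038), (242.59259259259258, 258.14814814814815), (319.6296296296296, 240.37037037037038), (319.6296296296296, 258.14814814814815)]
lock [0.561  0.4158 0.046 ] 0.2303 0.6592
top [0.4849 0.2631 0.078 ] 0.2532 0.4902
top [0.5349 0.3364 0.078 ] 0.2534 0.5789
top [0.5899 0.2989 0.078 ] 0.3199 0.5788
top [0.5385 0.2233 0.078 ] 0.3198 0.4873
[0.4826 0.3146 0.078 ] 0.2223 0.5315
[0.4935 0.3306 0.078 ] 0.2223 0.5508
```

Emit:
drive_tool:
  series:
    - [0,0,0,0,0,0.04,-1]
    - [0,0,4,0,-0.04,0.08,-1]
    - [0,0,10,0,-0.08,0.12,-1]
    - [0,0,20,0,-0.25,0.12,-1]
    - [0,0,20,0,-0.25,0.12,-1]
    - [0,0,20,0,-0.25,0.12,-1]
    - [0,0,20,0,-0.25,0.12,-1]
    - [0,0,20,0,-0.25,0.12,-1]

```text
t: 6.77
eef_pos: [0.5168, 0.0962, 0.3228]
eef_rot: [0.0, 0.126, 0.992, -0.001]
wrist_force: [1.0, -0.2, 0.2]
width: 0.999
```

Emit:
drive_tool:
  series:
    - [0,0,0,0,-0.32,0,-1]
    - [0,0,0,0,-0.32,0,-1]
    - [0,0,0,0,-0.32,0,-1]
    - [0,0,0,0,-0.32,0,-1]
    - [0,0,0,0,-0.32,0,-1]
    - [0,0,0,0,-0.32,0,-1]
    - [0,0,0,0,-0.32,0,-1]
    - [0,0,0,0,-0.32,0,-1]

```text
t: 7.43
eef_pos: [0.5165, -0.2244, 0.3219]
eef_rot: [-0.0, 0.126, 0.992, -0.0]
wrist_force: [0.7, 1.3, -0.6]
width: 1.001
```

Emit:
drive_tool:
  series:
    - [0,0,0,0.03,-0.06,-0.02,-1]
    - [0,0,0,0.03,-0.06,-0.02,-1]
    - [0,0,0,0.03,-0.06,-0.02,-1]
    - [0,0,0,0.03,-0.06,-0.02,-1]
    - [0,0,0,0.03,-0.06,-0.02,-1]

```text
t: 7.85
eef_pos: [0.5469, -0.2803, 0.302]
eef_rot: [-0.001, 0.125, 0.992, 0.001]
wrist_force: [0.6, 0.5, -0.5]
width: 0.996
```

Run:
```python
from h import *
s=bot.state(); print(s['t'],s['eef_pos'],s['eef_rot'],s['width'],s['wrist_force'],s['qpos'])
c,im,d=snap('w8')
snap('s8','side')
```

```text
7.85 [ 0.54686643 -0.28030905  0.30201163] [-5.08131747e-04  1.24627864e-01  9.92203285e-01  5.27309945e-04] 0.9961237593337748 [ 0.63054004  0.52786693 -0.51630209] [-6.14639822e-01  2.40362413e-01  1.31978243e+00  4.52714558e-04
  1.58284069e+00 -1.93552542e+00]
```

View pics/w8.png

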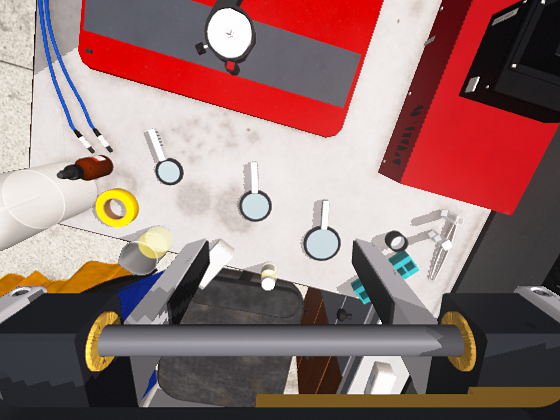

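View pics/s8.png

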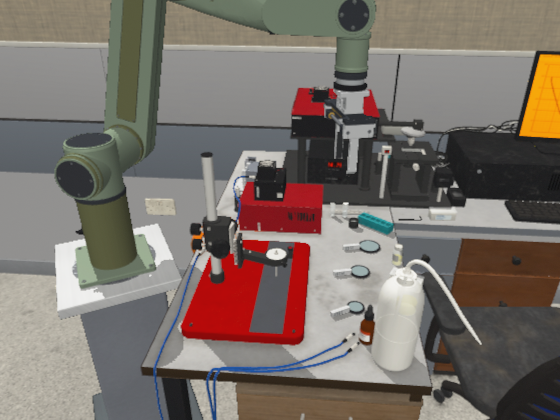

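```bash
cat >> h.py <<'E'
def discs(c,im,show=None,roi=None):
    hsv=cv2.cvtColor(im,cv2.COLOR_RGB2HSV); 
    m=((hsv[...,0]>80)&(hsv[...,0]<115)&(hsv[...,1]>18)&(hsv[...,1]<90)&(hsv[...,2]>110)).astype(np.uint8)
    m=cv2.morphologyEx(m,cv2.MORPH_OPEN,np.ones((3,3),np.uint8))
    out=[]
    for ct in cv2.findContours(m,cv2.RETR_EXTERNAL,cv2.CHAIN_APPROX_NONE)[0]:
        if cv2.contourArea(ct)<120: continue
        e=cv2.fitEllipse(ct); (u,v),(a,b),_=e
        if min(a,b)/max(a,b)<.7 or cv2.contourArea(ct)<.85*np.pi*a*b/4: continue
        P=ray(c,u,v,.0045); k=np.linalg.norm(ray(c,u+a/2,v,.0045)-ray(c,u-a/2,v,.0045))
        out.append((P,(u,v),(a,b),k))
    return out
E
python3 - <<'E'
from h import *
c,im,d=load('w8')
for o in discs(c,im): print(o[0].round(4),np.round(o[1],1),np.round(o[2],1),o[3].round(4))
a=cv2.resize(im[190:265,280:360,::-1],None,fx=7,fy=7,interpolation=cv2.INTER_NEAREST); cv2.imwrite('pics/w8z.png',a)
E
```

```text
[ 0.6751 -0.2416  0.0045] [321.7 243.6] [28.5 31.4] 0.0487
[ 0.585  -0.3336  0.0045] [255.5 207.3] [21.4 27.4] 0.0353
```

View pics/w8z.png

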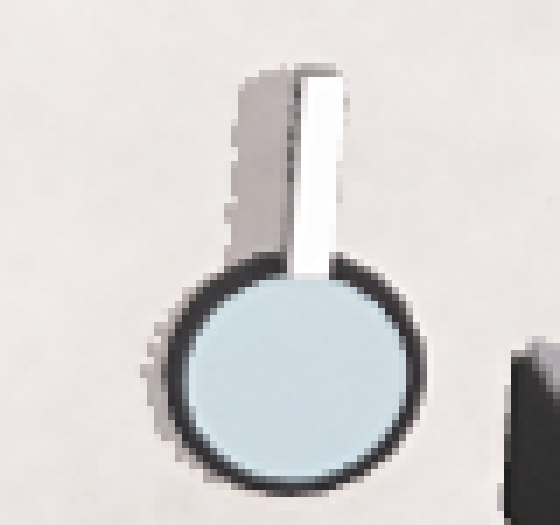

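```bash
cat >> h.py <<'E'
from scipy.spatial.transform import Rotation as R
def fixc(c,q):
    """shift camera by measured error: +1.1mm tool y, -0.9mm tool x"""
    q=list(q); r=R.from_quat(q[1:]+q[:1]); c=dict(c); T=np.array(c['T']); T[:3,3]+=r.apply([-.0009,.0011,0]); c['T']=T; return c
E
python3 - <<'E'
from h import *
s=bot.state(); q=list(s['eef_rot']); r=R.from_quat(q[1:]+q[:1]); T=vision.get_calibration('wrist')['T']
print(r.inv().apply(T[:3,3]-s['eef_pos'])); print((r.inv().as_matrix()@T[:3,:3]).round(4))
c,im,d=load('w8'); c=fixc(c,q)
cr=lambda x,y,z: ray(c,280+(x+.5)/7-.5,190+(y+.5)/7-.5,z)
ctr=cr(297,372,.005); o=cr(323,77,.014); i=cr(310,272,.014)
yaw=np.arctan2(*(i-o)[1::-1]); yaw2=np.arctan2(*(ctr-o)[1::-1])
print(ctr,o,i,np.linalg.norm(i-o),np.linalg.norm(ctr-o),np.degrees([yaw,yaw2]))
x=np.array([np.cos(yaw2),np.sin(yaw2)]); print('grip',ctr[:2]-x*.062, o[:2]+x*.016)
E
```

```text
[ 0.08262025 -0.0009087  -0.17137471]
[[-1.100e-03 -9.607e-01 -2.777e-01]
 [ 1.000e+00 -7.000e-04 -1.400e-03]
 [ 1.100e-03 -2.777e-01  9.607e-01]]
[ 0.67454095 -0.23991103  0.005     ] [ 0.6009271  -0.21922209  0.014     ] [ 0.64655519 -0.23200274  0.014     ] 0.047384255702993774 0.07699370535043384 [-15.64781771 -15.69784658]
grip [ 0.61485343 -0.22313604] [ 0.61633033 -0.22355112]
```

Run:
```python
from h import *
c,im,d=load('w8'); P=cloud(c,d)
m=(d>0)&(P[...,2]>.085)&(P[...,2]<.13)&(P[...,1]>-.2)&(P[...,1]<.2)&(P[...,0]>.3); m[330:]=0
hsv=cv2.cvtColor(im,cv2.COLOR_RGB2HSV); red=(hsv[...,1]>150)&((hsv[...,0]<8)|(hsv[...,0]>172)); m&=red
q=P[m]; print(len(q),np.median(q[:,2])); r=cv2.minAreaRect(q[:,:2].astype(np.float32)); print(r,cv2.boxPoints(r).round(3))
for y in np.arange(-.14,0,.02):
    w=q[abs(q[:,1]-y)<.01]; print(y.round(2), (w[:,0].min().round(3),w[:,0].max().round(3)) if len(w) else None)
for n,u,v in [('lenstube',396,240),('vial',268,278)]: print(n,ray(c,u,v,.02))
```

```text
15592 0.09843999860893271
((0.5186631083488464, -0.0053681880235672), (0.1619785875082016, 0.22517508268356323), 59.91775131225586) [[ 0.381 -0.019]
 [ 0.575 -0.132]
 [ 0.657  0.008]
 [ 0.462  0.121]]
-0.14 (np.float64(0.574), np.float64(0.576))
-0.12 (np.float64(0.539), np.float64(0.587))
-0.1 (np.float64(0.505), np.float64(0.599))
-0.08 (np.float64(0.471), np.float64(0.61))
-0.06 (np.float64(0.436), np.float64(0.621))
-0.04 (np.float64(0.401), np.float64(0.633))
-0.02 (np.float64(0.389), np.float64(0.644))
0.0 (np.float64(0.397), np.float64(0.654))
lenstube [ 0.69228722 -0.12251966  0.02      ]
vial [ 0.70738189 -0.34450565  0.02      ]
```

Emit:
drive_tool:
  series:
    - [0,0,-1.4,0.0686,0.057,-0.04,-1]
    - [0,0,-1.4,0.0686,0.057,-0.08,-1]
    - [0,0,-1.4,0.0686,0.057,-0.12,-1]
    - [0,0,-1.4,0.0686,0.057,-0.16,-1]
    - [0,0,-1.4,0.0686,0.057,-0.18,-1]
    - [0,0,-1.4,0.0686,0.057,-0.18,-1]
    - [0,0,-1.4,0.0686,0.057,-0.18,-1]

```text
t: 8.53
eef_pos: [0.6128, -0.2212, 0.1189]
eef_rot: [-0.004, 0.136, 0.991, 0.001]
wrist_force: [-0.1, 0.2, 0.3]
width: 0.997
```

Run:
```python
from h import *
s=bot.state(); print(s['t'],s['eef_pos'],s['eef_rot'],s['width'],s['wrist_force'])
c,im,d=snap('w9')
cv2.imwrite('pics/w9z.png',cv2.resize(im[120:340,180:380,::-1],None,fx=3.5,fy=2.7,interpolation=cv2.INTER_NEAREST))
```

```text
8.5333 [ 0.61277329 -0.22118225  0.11889119] [-0.00388745  0.13595377  0.9907066   0.00137478] 0.9973046680345262 [-0.07536447  0.15925721  0.25360309]
```

View pics/w9z.png

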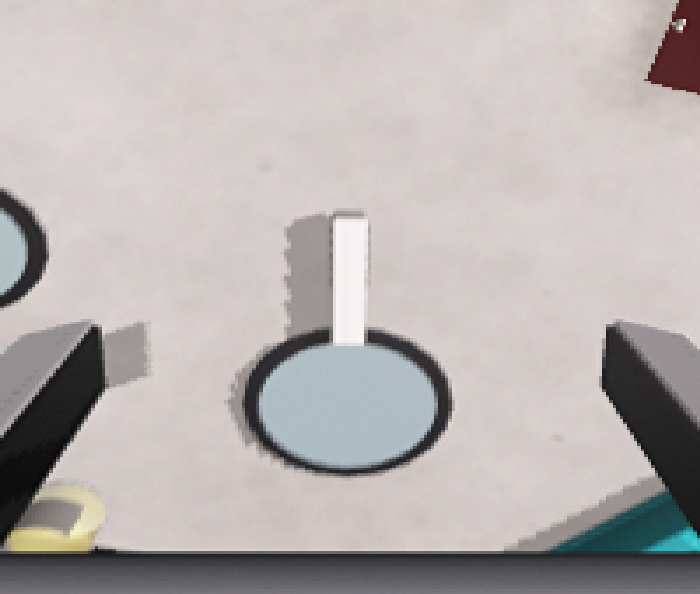

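Run:
```python
from h import *
s=bot.state()
c,im,d=load('w9'); c=fixc(c,s['eef_rot'])
cr=lambda x,y,z: ray(c,180+(x+.5)/3.5-.5,120+(y+.5)/2.7-.5,z)
ctr=cr(348.5,401,.005); o=cr(350,217,.014); i=cr(348,343,.014)
yaw=np.arctan2(*(i-o)[1::-1]); yaw2=np.arctan2(*(ctr-o)[1::-1])
print(ctr,o,i,np.linalg.norm(i-o),np.linalg.norm(ctr-o),np.degrees([yaw,yaw2]))
x=np.array([np.cos(yaw2),np.sin(yaw2)]); print('grip',ctr[:2]-x*.062, o[:2]+x*.016)
```

```text
[ 0.67559307 -0.24015194  0.005     ] [ 0.60170541 -0.21885447  0.014     ] [ 0.64820031 -0.23254654  0.014     ] 0.048469041958231505 0.07742071756327071 [-16.40892906 -16.07916348]
grip [ 0.61601851 -0.2229801 ] [ 0.61707949 -0.22328591]
```

Emit:
drive_tool:
  series:
    - [0,0,0,0,0,0,-1]
    - [0,0,0,0,0,0,-1]
    - [0,0,0,0,0,0,-1]

```text
t: 8.83
eef_pos: [0.6174, -0.2254, 0.1264]
eef_rot: [0.003, 0.137, 0.991, -0.001]
wrist_force: [-0.3, 0.2, 1.0]
width: 1.001
```

Emit:
drive_tool:
  series:
    - [0,0,-0.3,0.001,0,-0.03,-1]
    - [0,0,-0.3,0.001,0,-0.06,-1]
    - [0,0,-0.3,0.001,0,-0.085,-1]
    - [0,0,-0.3,0.001,0,-0.1,-1]
    - [0,0,-0.3,0.001,0,-0.106,-1]
    - [0,0,-0.3,0.001,0,-0.111,-1]
    - [0,0,-0.3,0.001,0,-0.111,-0.6]
    - [0,0,-0.3,0.001,0,-0.111,0]

```text
t: 9.5
eef_pos: [0.6177, -0.2248, 0.0133]
eef_rot: [0.001, 0.14, 0.99, -0.001]
wrist_force: [-0.4, 0.0, -0.5]
width: 0.891
```

Emit:
drive_tool:
  series:
    - [0,0,0,0,0,0,1]
    - [0,0,0,0,0,0,1]
    - [0,0,0,0,0,0,1]
    - [0,0,0,0,0,0,1]
    - [0,0,0,0,0,0,1]
    - [0,0,0,0,0,0,1]
    - [0,0,0,0,0,0,1]
    - [0,0,0,0,0,0,1]

```text
t: 10.17
eef_pos: [0.6163, -0.224, 0.0114]
eef_rot: [-0.0, 0.14, 0.99, 0.0]
wrist_force: [0.0, 0.4, 0.7]
width: 0.328
```

Run:
```python
from h import *
s=bot.state(); print(s['t'],s['eef_pos'],s['eef_rot'],s['width'],s['wrist_force'])
c,im,d=snap('w10')
```

```text
10.1667 [ 0.61632889 -0.22396688  0.01137712] [-8.41317277e-05  1.39541096e-01  9.90216277e-01  1.49713883e-05] 0.32808236944954233 [0.01070336 0.43034015 0.72419717]
```

View pics/w10.png

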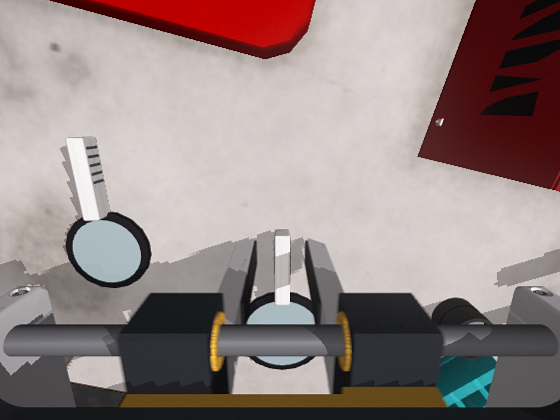

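Emit:
drive_tool:
  series:
    - [0,0,0,0,0,0,1]
    - [0,0,0,0,0,0,1]
    - [0,0,0,0,0,0,1]
    - [0,0,0,0,0,0,1]
    - [0,0,0,0,0,0,1]
    - [0,0,0,0,0,0.01,1]
    - [0,0,0,0,0,0.03,1]
    - [0,0,0,0,0,0.03,1]
  grip_force: 35

```text
t: 10.88
eef_pos: [0.6192, -0.2254, 0.0457]
eef_rot: [0.003, 0.139, 0.99, -0.001]
wrist_force: [1.3, -0.4, 0.2]
width: 0.103
```

Run:
```python
from h import *
s=bot.state(); print(s['t'],s['eef_pos'],s['eef_rot'],s['width'],s['wrist_force'],s['qpos'])
c,im,d=snap('w11')
cv2.imwrite('pics/w11z.png',cv2.resize(im[200:400,160:400,::-1],None,fx=3,fy=3,interpolation=cv2.INTER_NEAREST))
snap('s11','side')
cv2.imwrite('pics/s11z.png',cv2.resize(cv2.imread('pics/s11.png')[150:350,250:450],None,fx=3.5,fy=3,interpolation=cv2.INTER_CUBIC))
```

```text
10.8833 [ 0.6191965  -0.22535762  0.04572958] [ 0.00335584  0.13947787  0.9902188  -0.00117985] 0.10337548959254489 [ 1.31058956 -0.43720788  0.20455054] [-4.80251531e-01  5.43215456e-01  1.45479920e+00  1.75155750e-05
  1.13646360e+00 -1.77118518e+00]
```

View pics/w11z.png

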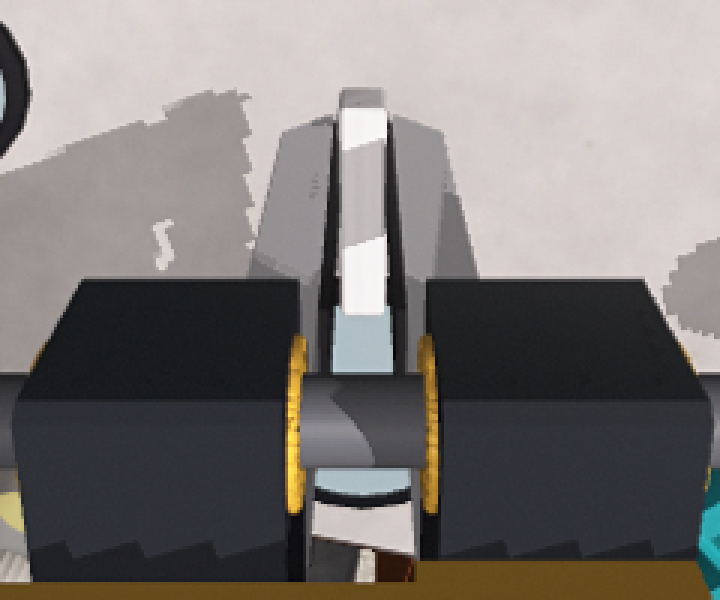

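View pics/s11z.png

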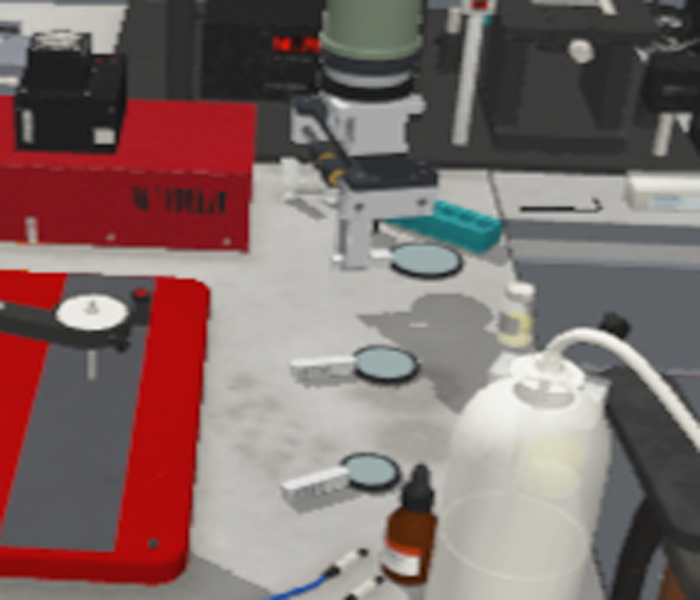

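Emit:
drive_tool:
  series:
    - [0,0,0,0,0,0.03,1]
    - [0,0,0,0,0,0.07,1]
    - [0,0,0,-0.01,0,0.11,1]
    - [0,0,0,-0.02,0,0.15,1]
    - [0,0,0,-0.03,0,0.19,1]
    - [0,0,0,-0.04,0,0.23,1]
    - [0,0,0,-0.05,0.005,0.27,1]
    - [0,0,0,-0.06,0.02,0.28,1]

```text
t: 11.65
eef_pos: [0.5583, -0.2067, 0.329]
eef_rot: [0.006, 0.141, 0.99, -0.003]
wrist_force: [1.5, 0.5, 1.4]
width: 0.106
```

Emit:
drive_tool:
  series:
    - [0,0,-2,-0.01,0.03,0,1]
    - [0,0,-4,-0.02,0.06,0,1]
    - [0,0,-7,-0.03,0.1,0,1]
    - [0,0,-10,-0.04,0.14,0,1]
    - [0,0,-13,-0.05,0.18,0,1]
    - [0,0,-16,-0.06,0.22,0,1]
    - [0,0,-18.2,-0.07,0.26,0,1]
    - [0,0,-18.2,-0.08,0.3,0,1]

```text
t: 12.32
eef_pos: [0.4751, 0.0977, 0.3206]
eef_rot: [-0.001, 0.295, 0.955, -0.0]
wrist_force: [1.6, -0.3, -1.0]
width: 0.099
```

Run:
```python
from h import *
s=bot.state(); print(s['t'],s['eef_pos'],s['eef_rot'],s['width'],s['wrist_force'],s['qpos'])
c,im,d=load('w7'); P=cloud(c,d)
for a,b in [(290,193),(350,193),(450,193),(430,230),(455,235),(500,160)]:
    u=int(150+a/2.7); v=int(120+b/2.7); print((a,b),np.median(P[v-1:v+2,u-1:u+2].reshape(-1,3),0).round(4))
```

```text
12.3167 [0.47509777 0.09772421 0.32056906] [-5.67144004e-04  2.95216917e-01  9.55430080e-01 -1.14790831e-04] 0.09918516786761208 [ 1.58001348 -0.31462221 -0.95539852] [ 2.40984742e-02 -5.25968908e-02  1.60055592e+00  1.43266385e-04
  1.59478201e+00 -9.47329302e-01]
(290, 193) [0.498  0.3241 0.0108]
(350, 193) [0.5137 0.3466 0.0113]
(450, 193) [0.5385 0.385  0.0154]
(430, 230) [0.5311 0.3728 0.0779]
(455, 235) [0.5604 0.3754 0.0063]
(500, 160) [0.5382 0.412  0.0191]
```

Emit:
drive_tool:
  series:
    - [0,0,0,-0.009,0.038,0,1]
    - [0,0,0,-0.018,0.076,0,1]
    - [0,0,0,-0.027,0.114,0,1]
    - [0,0,0,-0.036,0.152,0,1]
    - [0,0,0,-0.045,0.19,0,1]
    - [0,0,0,-0.053,0.228,-0.01,1]
    - [0,0,0,-0.061,0.262,-0.03,1]
    - [0,0,0,-0.061,0.267,-0.06,1]

```text
t: 12.98
eef_pos: [0.4147, 0.3689, 0.2629]
eef_rot: [0.001, 0.292, 0.956, 0.003]
wrist_force: [0.3, -1.0, -0.2]
width: 0.105
```

Emit:
drive_tool:
  series:
    - [0,0,0,0,0,-0.04,1]
    - [0,0,0,0,0,-0.08,1]
    - [0,0,0,0,0,-0.12,1]
    - [0,0,0,0,0,-0.15,1]
    - [0,0,0,0,0,-0.16,1]
    - [0,0,0,0,0,-0.16,1]
    - [0,0,0,0,0,-0.16,1]
    - [0,0,0,0,0,-0.16,1]

```text
t: 13.65
eef_pos: [0.4173, 0.3642, 0.1039]
eef_rot: [0.001, 0.294, 0.956, 0.002]
wrist_force: [0.7, 0.1, 1.0]
width: 0.103
```

Run:
```python
from h import *
s=bot.state(); print(s['t'],s['eef_pos'],s['eef_rot'],s['width'],s['wrist_force'],s['qpos'])
c,im,d=snap('w12')
snap('s12','side')
cv2.imwrite('pics/s12z.png',cv2.resize(cv2.imread('pics/s12.png')[100:250,200:350],None,fx=5,fy=4,interpolation=cv2.INTER_CUBIC))
```

```text
13.65 [0.4172545  0.36415998 0.10388426] [0.00147309 0.29441385 0.9556753  0.0017424 ] 0.10270487831984285 [0.71365818 0.05898325 0.97232238] [ 5.61248729e-01  2.74192211e-01  1.70077051e+00  4.40792834e-05
  1.16206680e+00 -4.11879162e-01]
```

View pics/w12.png

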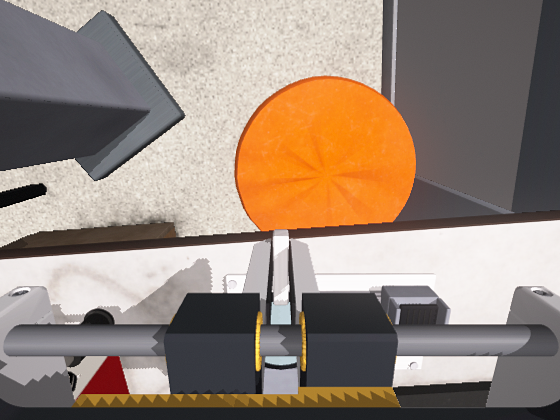

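View pics/s12z.png

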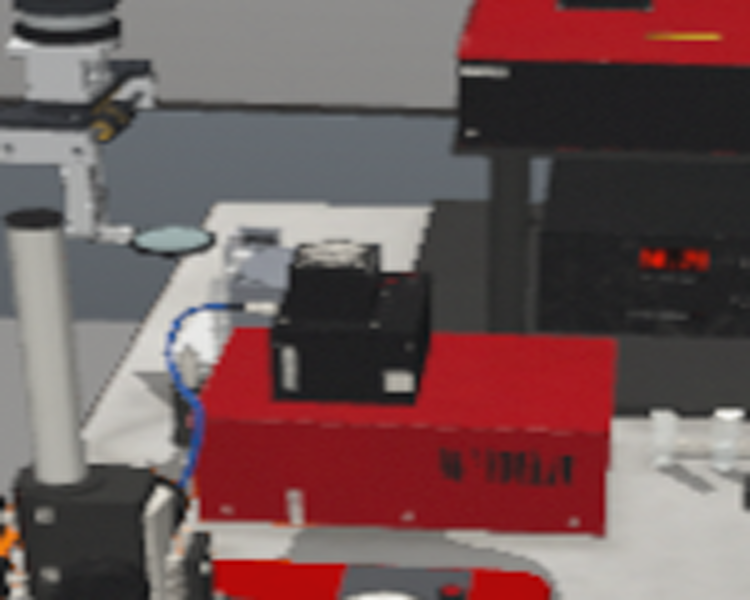

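Emit:
drive_tool:
  series:
    - [0,0,0,0,0,-0.03,1]
    - [0,0,0,0,0,-0.055,1]
    - [0,0,0,0,0,-0.068,1]
    - [0,0,0,0,0,-0.072,1]
    - [0,0,0,0,0,-0.072,1]
    - [0,0,0,0,0,-0.072,1]
    - [0,0,0,0,0,-0.072,1]
    - [0,0,0,0,0,-0.072,1]

```text
t: 14.42
eef_pos: [0.4168, 0.3639, 0.0312]
eef_rot: [0.001, 0.294, 0.956, 0.001]
wrist_force: [-0.3, -0.2, 0.2]
width: 0.099
```

```bash
cat >> h.py <<'E'
YAW=np.radians(-34.2); XH=np.array([np.cos(YAW),np.sin(YAW)]); YH=np.array([-XH[1],XH[0]]); X0,Y0=.279,.5343
def rep():
    s=bot.state(); p=s['eef_pos']; q=s['eef_rot']; r=R.from_quat(list(q[1:])+[q[0]]); m=r.as_matrix()
    print('t %.2f pos %s cass x %.1f y %.1f z %.1f'%(s['t'],p.round(4),(p[:2]@XH-X0)*1e3,(p[:2]@YH-Y0)*1e3,p[2]*1e3))
    print('  yaw(-x) %.2f tilt fwd %.2f side %.2f w %.3f F %s M %s'%(np.degrees(np.arctan2(-m[1,0],-m[0,0])),np.degrees(-m[2,0]),np.degrees(m[2,1]),s['width'],s['wrist_force'].round(1),s['ft_torque'].round(2)))
E
python3 - <<'E'
from h import *
rep(); c,im,d=snap('w13'); snap('t13','top')
cv2.imwrite('pics/t13z.png',cv2.resize(cv2.imread('pics/t13.png')[150:250,110:270],None,fx=5,fy=5,interpolation=cv2.INTER_CUBIC))
cv2.imwrite('pics/w13z.png',cv2.resize(im[200:420,160:460,::-1],None,fx=2.6,fy=2.6,interpolation=cv2.INTER_NEAREST))
E
```

```text
t 14.42 pos [0.4168 0.3639 0.0312] cass x -138.8 y 0.9 z 31.2
  yaw(-x) -34.24 tilt fwd 0.08 side 0.18 w 0.099 F [-0.3 -0.2  0.2] M [-0.03  0.07 -0.01]
```

View pics/w13z.png

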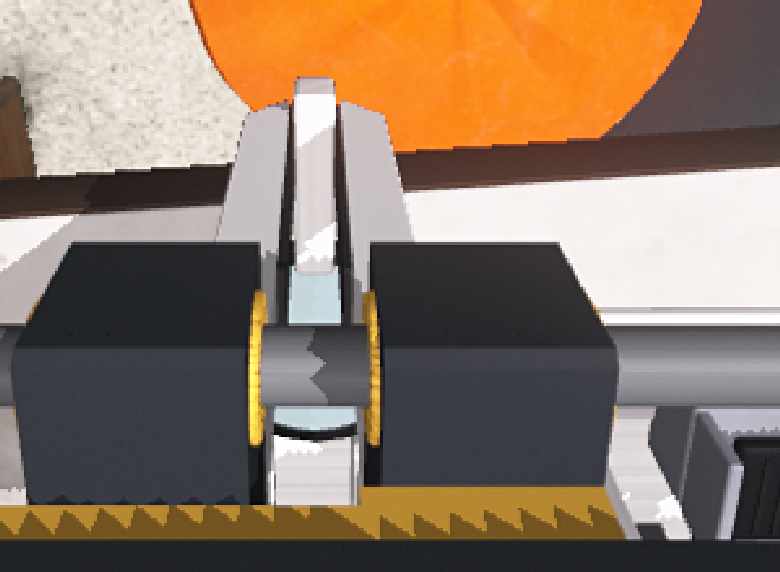

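View pics/t13z.png

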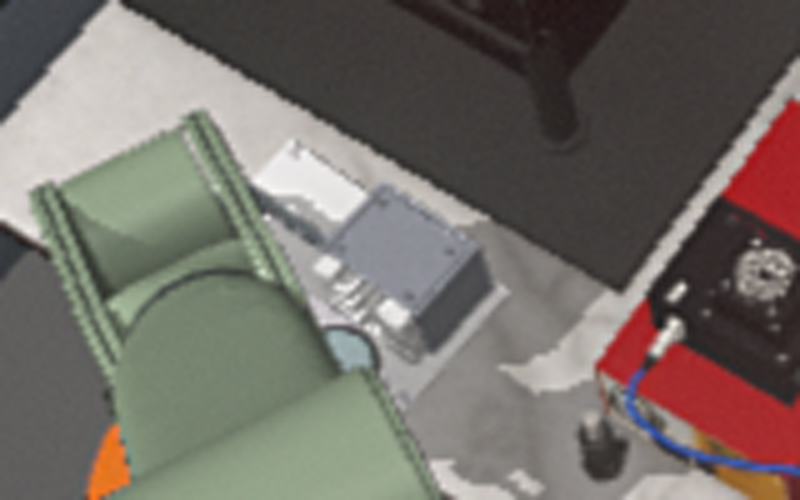

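Emit:
drive_tool:
  series:
    - [0,0,0,-0.0005,-0.0007,0.0008,1]
    - [0,0,0,0.006,-0.005,0.0008,1]
    - [0,0,0,0.012,-0.009,0.0008,1]
    - [0,0,0,0.018,-0.0133,0.0008,1]
    - [0,0,0,0.024,-0.0174,0.0008,1]
    - [0,0,0,0.0285,-0.0204,0.0008,1]
    - [0,0,0,0.0285,-0.0204,0.0008,1]
    - [0,0,0,0.0285,-0.0204,0.0008,1]

```text
t: 15.18
eef_pos: [0.4453, 0.3422, 0.0307]
eef_rot: [0.001, 0.295, 0.956, 0.0]
wrist_force: [-0.0, -0.2, 0.6]
width: 0.099
```

Run:
```python
from h import *
rep(); snap('t14','top')
c,im,d=snap('w14')
cv2.imwrite('pics/t14z.png',cv2.resize(cv2.imread('pics/t14.png')[180:240,150:230],None,fx=10,fy=10,interpolation=cv2.INTER_CUBIC))
cv2.imwrite('pics/w14z.png',cv2.resize(im[200:420,160:460,::-1],None,fx=2.6,fy=2.6,interpolation=cv2.INTER_NEAREST))
```

```text
t 15.18 pos [0.4453 0.3422 0.0307] cass x -103.0 y -0.9 z 30.7
  yaw(-x) -34.31 tilt fwd 0.07 side 0.07 w 0.099 F [-0.  -0.2  0.6] M [-0.04 -0.18 -0.05]
```

View pics/t14z.png

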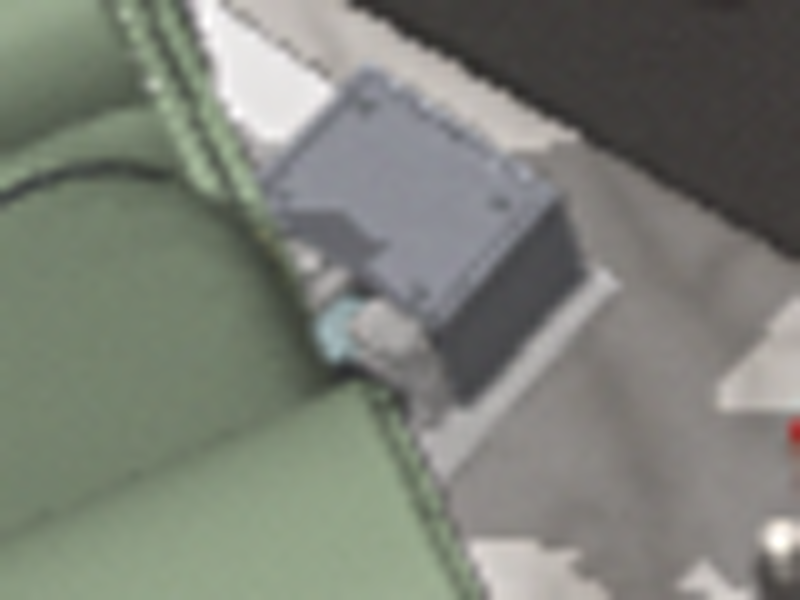

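View pics/w14z.png

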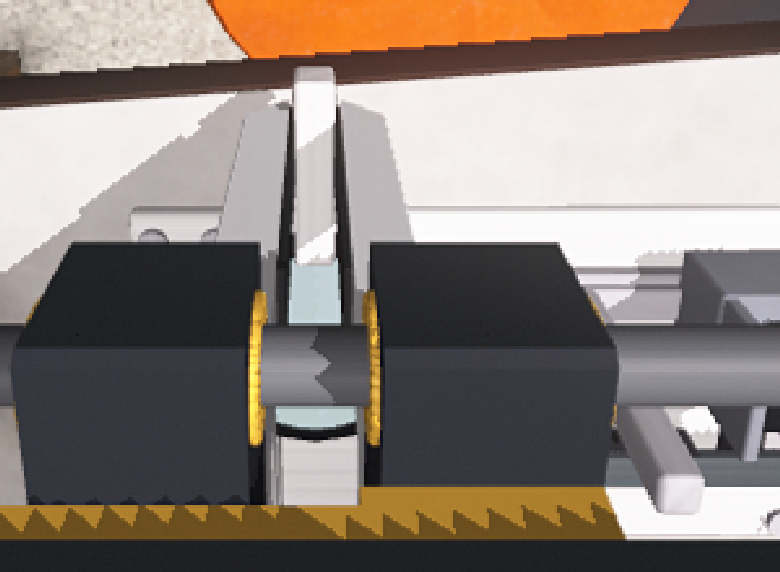

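Run:
```python
from h import *
o=[]
for t in ['w11','w12','w13','w14']:
    c,im,d=load(t); o.append(cv2.resize(im[215:385,255:305,::-1],None,fx=4,fy=3.5,interpolation=cv2.INTER_NEAREST))
    print(t,[d[v,281].round(4) for v in (232,240,250,260,270,280,290,300,310,315,350,360)])
cv2.imwrite('pics/cmp.png',np.hstack(o))
```

```text
w11 [np.float32(0.1859), np.float32(0.1809), np.float32(0.1823), np.float32(0.1855), np.float32(0.1871), np.float32(0.1883), np.float32(0.1911), np.float32(0.1937), np.float32(0.2053), np.float32(0.2063), np.float32(0.0772), np.float32(0.2171)]
w12 [np.float32(0.1869), np.float32(0.1814), np.float32(0.183), np.float32(0.1849), np.float32(0.1865), np.float32(0.188), np.float32(0.192), np.float32(0.1938), np.float32(0.2049), np.float32(0.2067), np.float32(0.0769), np.float32(0.2165)]
w13 [np.float32(0.1872), np.float32(0.1818), np.float32(0.1827), np.float32(0.1842), np.float32(0.1877), np.float32(0.1884), np.float32(0.1906), np.float32(0.1921), np.float32(0.2045), np.float32(0.2048), np.float32(0.0779), np.float32(0.2167)]
w14 [np.float32(0.1805), np.float32(0.1825), np.float32(0.1842), np.float32(0.1842), np.float32(0.1881), np.float32(0.1883), np.float32(0.1891), np.float32(0.192), np.float32(0.2037), np.float32(0.2039), np.float32(0.0767), np.float32(0.213)]
```

View pics/cmp.png

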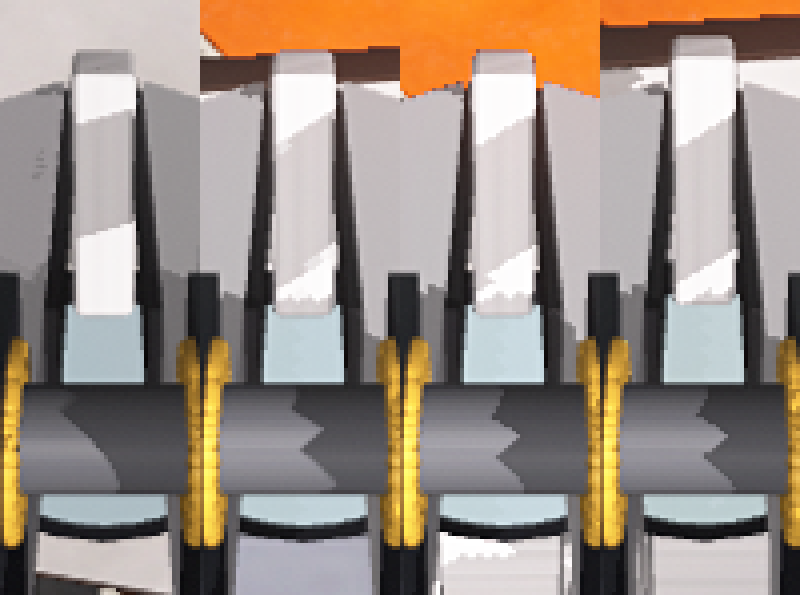

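```bash
cat >> h.py <<'E'
def pitch(tag,p=None,q=None):
    c,im,d=load(tag); T=c['T']
    # tool frame from nominal camera-in-tool
    Rt=np.array([[-1.1e-3,-.9606,-.278],[1,-6e-4,-1.5e-3],[1.3e-3,-.278,.9606]]); t=np.array([.0815,-.0001,-.1714])
    v,u=np.mgrid[:d.shape[0],:d.shape[1]]
    P=np.stack([(u-c['cx'])/c['fx']*d,(v-c['cy'])/c['fy']*d,d],-1)@Rt.T+t
    res={}
    for n,(u0,u1,v0,v1) in {'tab':(276,287,240,296),'g1':(275,288,306,322),'g2':(274,290,357,362)}.items():
        q=P[v0:v1,u0:u1].reshape(-1,3); q=q[abs(q[:,2]-np.median(q[:,2]))<.004]
        k=np.polyfit(q[:,0],q[:,2],1); res[n]=(q.mean(0)*1e3).round(2),np.degrees(np.arctan(k[0])).round(2)
    a=res['g1'][0];b=res['g2'][0]
    print(tag,res,'glass pitch', np.degrees(np.arctan2(b[2]-a[2],b[0]-a[0]*1)).round(2), 'dz',b[2]-a[2],'dx',b[0]-a[0])
E
python3 - <<'E'
from h import *
for t in ['w11','w12','w13','w14']: pitch(t)
E
```

```text
w11 {'tab': (array([-6.1 ,  0.01, -2.66]), np.float64(-0.12)), 'g1': (array([-4.578e+01,  1.000e-02,  6.100e+00]), np.float64(-0.57)), 'g2': (array([-84.54,   0.29,   6.26]), np.float64(-10.62))} glass pitch 179.76 dz 0.16000000000000014 dx -38.760000000000005
w12 {'tab': (array([-6.04,  0.01, -2.71]), np.float64(-0.23)), 'g1': (array([-4.585e+01,  2.000e-02,  6.150e+00]), np.float64(-1.81)), 'g2': (array([-84.6 ,   0.36,   6.29]), np.float64(-7.63))} glass pitch 179.79 dz 0.13999999999999968 dx -38.74999999999999
w13 {'tab': (array([-6.11,  0.01, -2.74]), np.float64(-0.44)), 'g1': (array([-4.576e+01,  1.000e-02,  6.070e+00]), np.float64(-1.2)), 'g2': (array([-84.45,   0.36,   6.13]), np.float64(-11.07))} glass pitch 179.91 dz 0.05999999999999961 dx -38.690000000000005
w14 {'tab': (array([-5.96,  0.01, -2.75]), np.float64(1.44)), 'g1': (array([-44.92,   0.  ,   4.87]), np.float64(0.95)), 'g2': (array([-82.43,   0.35,   3.97]), np.float64(-8.55))} glass pitch -178.63 dz -0.8999999999999999 dx -37.510000000000005
```

Emit:
drive_tool:
  series:
    - [0.4,0.6,0,0,0,0.0005,1]
    - [0.84,1.24,0,0.0002,0.0003,0.001,1]
    - [0.84,1.24,0,0.0004,0.0006,0.001,1]
    - [0.84,1.24,0,0.0004,0.0006,0.001,1]
    - [0.84,1.24,0,0.0004,0.0006,0.001,1]
    - [0.84,1.24,0,0.0004,0.0006,0.001,1]

```text
t: 15.78
eef_pos: [0.4446, 0.3431, 0.0315]
eef_rot: [-0.012, 0.294, 0.956, 0.004]
wrist_force: [0.3, -1.2, 3.1]
width: 0.101
```

Run:
```python
from h import *
rep(); c,im,d=snap('w15'); pitch('w15')
```

```text
t 15.78 pos [0.4446 0.3431 0.0315] cass x -104.1 y -0.6 z 31.5
  yaw(-x) -34.23 tilt fwd -1.45 side 0.01 w 0.101 F [ 0.3 -1.2  3.1] M [-0.46 -0.33 -0.06]
w15 {'tab': (array([-5.95,  0.01, -2.9 ]), np.float64(2.1)), 'g1': (array([-4.452e+01, -1.000e-02,  4.300e+00]), np.float64(0.75)), 'g2': (array([-81.45,   0.35,   2.93]), np.float64(-8.42))} glass pitch -177.88 dz -1.3699999999999997 dx -36.93
```

Run:
```python
from h import *
pitch('w10')
c,im,d=load('w15')
cv2.imwrite('pics/w15z.png',cv2.resize(im[200:420,160:460,::-1],None,fx=2.6,fy=2.6,interpolation=cv2.INTER_NEAREST))
# front structure heights from w7
c,im,d=load('w7'); P=cloud(c,d)
cv2.imwrite('pics/w7f.png',cv2.resize(im[190:235,195:290,::-1],None,fx=8,fy=8,interpolation=cv2.INTER_NEAREST))
X=P[...,:2]@XH-X0; Y=P[...,:2]@YH-Y0
for u in (210,225,232,240,246,250,255,262,270,276,285):
    print(u,[(v,(X[v,u]*1e3).round(0),(Y[v,u]*1e3).round(0),(P[v,u,2]*1e3).round(0)) for v in range(192,230,4)])
```

```text
w10 {'tab': (array([-6.08,  0.01, -2.66]), np.float64(-0.16)), 'g1': (array([-4.576e+01,  1.000e-02,  6.040e+00]), np.float64(-1.65)), 'g2': (array([-84.43,   0.36,   6.11]), np.float64(-9.32))} glass pitch 179.9 dz 0.07000000000000028 dx -38.67000000000001
210 [(192, np.float64(-47.0), np.float64(-46.0), np.float64(6.0)), (196, np.float64(-41.0), np.float64(-47.0), np.float64(4.0)), (200, np.float64(-36.0), np.float64(-48.0), np.float64(4.0)), (204, np.float64(-41.0), np.float64(-39.0), np.float64(41.0)), (208, np.float64(-40.0), np.float64(-35.0), np.float64(57.0)), (212, np.float64(-41.0), np.float64(-31.0), np.float64(74.0)), (216, np.float64(-36.0), np.float64(-31.0), np.float64(74.0)), (220, np.float64(-32.0), np.float64(-32.0), np.float64(75.0)), (224, np.float64(-27.0), np.float64(-32.0), np.float64(74.0)), (228, np.float64(-25.0), np.float64(-31.0), np.float64(78.0))]
225 [(192, np.float64(-47.0), np.float64(-27.0), np.float64(6.0)), (196, np.float64(-42.0), np.float64(-28.0), np.float64(6.0)), (200, np.float64(-40.0), np.float64(-25.0), np.float64(21.0)), (204, np.float64(-
[... 5305 characters left out ...]
8.0), np.float64(74.0)), (228, np.float64(-24.0), np.float64(38.0), np.float64(78.0))]
285 [(192, np.float64(-48.0), np.float64(49.0), np.float64(10.0)), (196, np.float64(-43.0), np.float64(49.0), np.float64(11.0)), (200, np.float64(-36.0), np.float64(49.0), np.float64(7.0)), (204, np.float64(-31.0), np.float64(49.0), np.float64(5.0)), (208, np.float64(-26.0), np.float64(49.0), np.float64(6.0)), (212, np.float64(-20.0), np.float64(49.0), np.float64(6.0)), (216, np.float64(-15.0), np.float64(49.0), np.float64(7.0)), (220, np.float64(-10.0), np.float64(49.0), np.float64(8.0)), (224, np.float64(-4.0), np.float64(49.0), np.float64(6.0)), (228, np.float64(1.0), np.float64(49.0), np.float64(7.0))]
```

View pics/w7f.png

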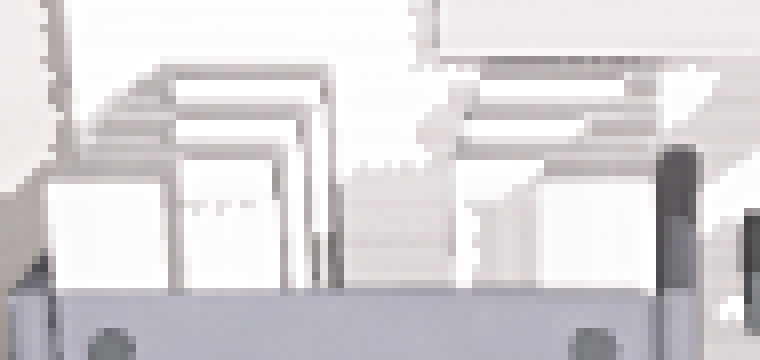

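Emit:
drive_tool:
  series:
    - [0,0,0,0,0,0.002,1]
    - [0.2,0.3,0,0,0,0.003,1]
    - [0.4,0.6,0,0,0,0.003,1]
    - [0.4,0.6,0,0,0,0.003,1]
    - [0.4,0.6,0,0,0,0.003,1]

```text
t: 16.25
eef_pos: [0.4439, 0.3431, 0.0338]
eef_rot: [-0.019, 0.294, 0.955, 0.005]
wrist_force: [0.9, -0.2, -0.8]
width: 0.102
```

Run:
```python
from h import *
rep(); c,im,d=snap('w16'); pitch('w16')
```

```text
t 16.25 pos [0.4439 0.3431 0.0338] cass x -104.7 y -1.0 z 33.8
  yaw(-x) -34.26 tilt fwd -2.26 side -0.05 w 0.102 F [ 0.9 -0.2 -0.8] M [-0.03 -0.02  0.04]
w16 {'tab': (array([-6.05,  0.01, -2.73]), np.float64(1.28)), 'g1': (array([-4.517e+01,  1.000e-02,  5.220e+00]), np.float64(-0.94)), 'g2': (array([-82.93,   0.35,   4.51]), np.float64(-5.22))} glass pitch -178.92 dz -0.71 dx -37.760000000000005
```

Emit:
drive_tool:
  series:
    - [-0.25,-0.4,0,0,0,0.0005,1]
    - [-0.5,-0.75,0,0,0,0.0005,1]
    - [-0.5,-0.75,0,0.0004,0.0005,0.0005,1]
    - [-0.5,-0.75,0,0.0004,0.0005,0.0005,1]
    - [-0.5,-0.75,0,0.0004,0.0005,0.0005,1]

```text
t: 16.72
eef_pos: [0.4447, 0.3439, 0.0348]
eef_rot: [-0.011, 0.294, 0.956, 0.003]
wrist_force: [-0.1, 0.2, -1.3]
width: 0.103
```

Run:
```python
from h import *
rep(); c,im,d=snap('w17'); pitch('w17')
```

```text
t 16.72 pos [0.4447 0.3439 0.0348] cass x -104.5 y 0.0 z 34.8
  yaw(-x) -34.23 tilt fwd -1.32 side 0.01 w 0.103 F [-0.1  0.2 -1.3] M [0.02 0.   0.  ]
w17 {'tab': (array([-5.99,  0.02, -2.7 ]), np.float64(1.29)), 'g1': (array([-4.515e+01,  1.000e-02,  5.200e+00]), np.float64(0.53)), 'g2': (array([-82.83,   0.35,   4.41]), np.float64(-6.03))} glass pitch -178.8 dz -0.79 dx -37.68
```

Emit:
drive_tool:
  series:
    - [0,0,0,0.003,-0.002,-0.0003,1]
    - [0,0,0,0.0065,-0.0044,-0.0004,1]
    - [0,0,0,0.01,-0.0068,-0.0004,1]
    - [0,0,0,0.0135,-0.0092,-0.0004,1]
    - [0,0,0,0.017,-0.0116,-0.0004,1]
    - [0,0,0,0.0205,-0.014,-0.0004,1]
    - [0,0,0,0.024,-0.0163,-0.0004,1]
    - [0,0,0,0.0255,-0.0173,-0.0004,1]

```text
t: 17.43
eef_pos: [0.4709, 0.326, 0.0344]
eef_rot: [-0.011, 0.295, 0.956, 0.003]
wrist_force: [-0.4, -0.3, -0.6]
width: 0.104
```

Run:
```python
from h import *
rep(); c,im,d=snap('w18'); pitch('w18')
```

```text
t 17.43 pos [0.4709 0.326  0.0344] cass x -72.7 y 0.0 z 34.4
  yaw(-x) -34.27 tilt fwd -1.30 side 0.01 w 0.104 F [-0.4 -0.3 -0.6] M [ 0.01  0.03 -0.02]
w18 {'tab': (array([-6.  ,  0.01, -2.72]), np.float64(1.04)), 'g1': (array([-4.514e+01, -1.000e-02,  5.160e+00]), np.float64(0.09)), 'g2': (array([-82.71,   0.35,   4.28]), np.float64(-5.61))} glass pitch -178.66 dz -0.8799999999999999 dx -37.56999999999999
```

Emit:
drive_tool:
  series:
    - [0,0,0,0.0017,-0.0011,0,1]
    - [0,0,0,0.0033,-0.0022,0,1]
    - [0,0,0,0.005,-0.0034,0,1]
    - [0,0,0,0.0058,-0.0039,0,1]
    - [0,0,0,0.0058,-0.0039,0,1]
    - [0,0,0,0.0058,-0.0039,0,1]

```text
t: 17.98
eef_pos: [0.476, 0.3225, 0.0343]
eef_rot: [-0.011, 0.294, 0.956, 0.003]
wrist_force: [-0.3, 0.4, -0.1]
width: 0.097
```

Run:
```python
from h import *
rep(); c,im,d=snap('w19'); pitch('w19')
```

```text
t 17.98 pos [0.476  0.3225 0.0343] cass x -66.6 y 0.0 z 34.3
  yaw(-x) -34.24 tilt fwd -1.32 side -0.00 w 0.097 F [-0.3  0.4 -0.1] M [ 0.05  0.02 -0.02]
w19 {'tab': (array([-6.04,  0.02, -2.71]), np.float64(1.06)), 'g1': (array([-4.513e+01, -1.000e-02,  5.150e+00]), np.float64(1.24)), 'g2': (array([-82.05,   0.35,   4.52]), np.float64(-12.74))} glass pitch -179.02 dz -0.6300000000000008 dx -36.919999999999995
```

Emit:
drive_tool:
  series:
    - [0,0,0,0.0012,-0.0008,0,1]
    - [0,0,0,0.0025,-0.0017,0,1]
    - [0,0,0,0.0025,-0.0017,0,1]
    - [0,0,0,0.0025,-0.0017,0,1]

```text
t: 18.37
eef_pos: [0.4786, 0.3208, 0.0343]
eef_rot: [-0.011, 0.294, 0.956, 0.003]
wrist_force: [0.2, 0.2, -0.2]
width: 0.1
```

Run:
```python
from h import *
rep(); c,im,d=snap('w20'); pitch('w20')
```

```text
t 18.37 pos [0.4786 0.3208 0.0343] cass x -63.5 y 0.0 z 34.3
  yaw(-x) -34.25 tilt fwd -1.32 side -0.00 w 0.100 F [ 0.2  0.2 -0.2] M [-0.01 -0.01  0.02]
w20 {'tab': (array([-6.06,  0.01, -2.74]), np.float64(0.98)), 'g1': (array([-45.11,   0.  ,   5.14]), np.float64(0.73)), 'g2': (array([-37.56,   0.23, -44.03]), np.float64(-0.53))} glass pitch -81.27 dz -49.17 dx 7.549999999999997
```

```bash
cat >> h.py <<'E'
def toolray(c,u,v,z):
    Rt=np.array([[-1.1e-3,-.9606,-.278],[1,-6e-4,-1.5e-3],[1.3e-3,-.278,.9606]]); t=np.array([.0815,-.0001,-.1714])
    d=Rt@np.array([(u-c['cx'])/c['fx'],(v-c['cy'])/c['fy'],1.0]); return t+d*(z-t[2])/d[2]
E
python3 - <<'E'
from h import *
o=[]
for t in ['w13','w17','w20']:
    c,im,d=load(t); o.append(cv2.resize(im[220:310,255:305,::-1],None,fx=5,fy=6,interpolation=cv2.INTER_NEAREST))
cv2.imwrite('pics/cmp2.png',np.hstack(o))
for v in (228,229,230,231,232,233,234,235,236,237,298,300,302,304): print(v,(toolray(c,281,v,-.0027)*1e3).round(1))
E
```

```text
228 [20.5  0.  -2.7]
229 [19.9  0.  -2.7]
230 [19.2  0.  -2.7]
231 [18.6  0.  -2.7]
232 [17.9  0.  -2.7]
233 [17.3  0.  -2.7]
234 [16.6  0.  -2.7]
235 [16.   0.  -2.7]
236 [15.3  0.  -2.7]
237 [14.7  0.  -2.7]
298 [-27.8   0.   -2.7]
300 [-29.3   0.   -2.7]
302 [-30.8   0.   -2.7]
304 [-32.3   0.   -2.7]
```

View pics/cmp2.png

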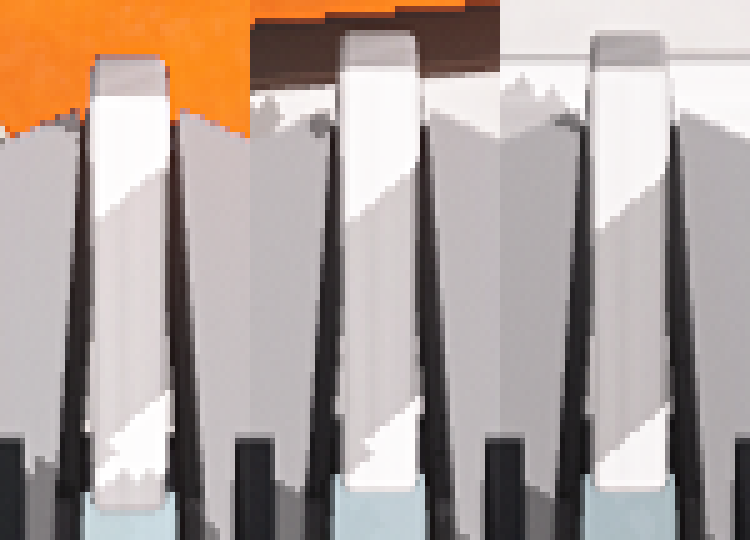

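Emit:
drive_tool:
  series:
    - [0,0,0,0.0008,-0.0006,0,1]
    - [0,0,0,0.0017,-0.0011,0,1]
    - [0,0,0,0.0025,-0.0017,0,1]
    - [0,0,0,0.0025,-0.0017,0,1]

```text
t: 18.75
eef_pos: [0.4787, 0.3202, 0.0339]
eef_rot: [-0.013, 0.294, 0.956, 0.004]
wrist_force: [-5.9, 4.4, 0.9]
width: 0.099
```

Run:
```python
from h import *
rep(); c,im,d=snap('w21')
cv2.imwrite('pics/w21z.png',cv2.resize(im[200:420,160:460,::-1],None,fx=2.6,fy=2.6,interpolation=cv2.INTER_NEAREST))
```

```text
t 18.75 pos [0.4787 0.3202 0.0339] cass x -63.1 y -0.4 z 33.9
  yaw(-x) -34.26 tilt fwd -1.59 side -0.07 w 0.099 F [-5.9  4.4  0.9] M [0.79 0.94 0.05]
```

View pics/w21z.png

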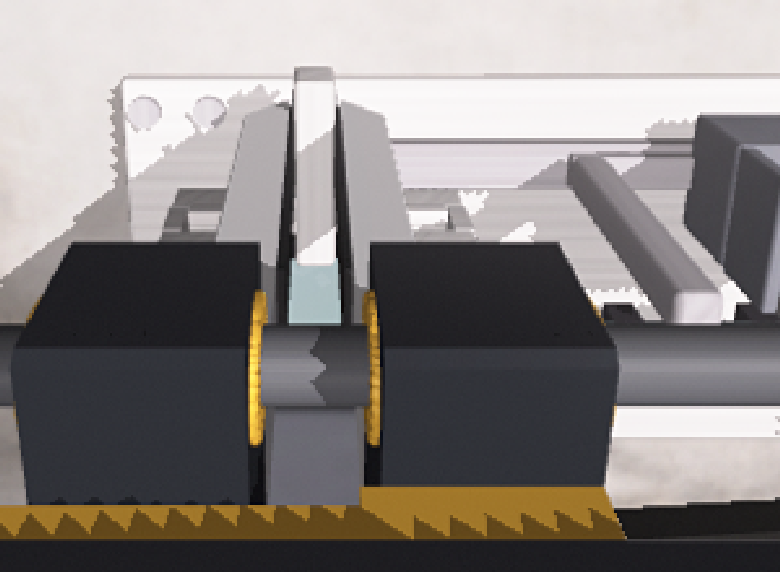

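Emit:
drive_tool:
  series:
    - [0,0,0,-0.0012,0.0008,0,1]
    - [0,0,0,-0.0012,0.0008,-0.002,1]
    - [0,0,0,-0.0012,0.0008,-0.0035,1]
    - [0,0,0,-0.0012,0.0008,-0.0048,1]
    - [0,0,0,-0.0012,0.0008,-0.0048,1]
    - [0,0,0,-0.0012,0.0008,-0.0048,1]

```text
t: 19.3
eef_pos: [0.4788, 0.3205, 0.0294]
eef_rot: [-0.012, 0.294, 0.956, 0.003]
wrist_force: [-4.8, 3.7, 2.1]
width: 0.102
```

Run:
```python
from h import *
rep(); c,im,d=snap('w22'); pitch('w22')
```

```text
t 19.30 pos [0.4788 0.3205 0.0294] cass x -63.2 y -0.1 z 29.4
  yaw(-x) -34.24 tilt fwd -1.43 side -0.03 w 0.102 F [-4.8  3.7  2.1] M [0.55 0.76 0.06]
w22 {'tab': (array([-6.02,  0.01, -2.79]), np.float64(1.59)), 'g1': (array([-44.69,   0.  ,   4.56]), np.float64(2.54)), 'g2': (array([-81.86,   0.35,   3.36]), np.float64(-9.05))} glass pitch -178.15 dz -1.1999999999999997 dx -37.17
```

Emit:
drive_tool:
  series:
    - [0,0,0,-0.001,0.0007,-0.0003,0.2]
    - [0,0,0,-0.001,0.0007,-0.0003,0.2]
    - [0,0,0,-0.001,0.0007,-0.0003,0.2]
    - [0,0,0,-0.001,0.0007,-0.0003,0.2]
    - [0,0,0,-0.001,0.0007,0.0,0.2]
    - [0,0,0,-0.001,0.0007,0.01,0.2]
    - [0,0,0,-0.001,0.0007,0.04,0.2]
    - [0,0,0,-0.001,0.0007,0.08,0.2]

```text
t: 20.02
eef_pos: [0.4759, 0.319, 0.1073]
eef_rot: [-0.014, 0.295, 0.956, 0.001]
wrist_force: [-0.1, 0.8, -0.5]
width: 0.4
```

Emit:
drive_tool:
  series:
    - [-0.7,-1.1,0,0,0,0.04,0.2]
    - [-0.7,-1.1,0,0.01,-0.007,0.08,-1]
    - [-0.7,-1.1,0,0.02,-0.014,0.1,-1]
    - [-0.7,-1.1,0,0.02,-0.014,0.1,-1]
    - [-0.7,-1.1,0,0.02,-0.014,0.1,-1]
    - [-0.7,-1.1,0,0.02,-0.014,0.1,-1]

```text
t: 20.52
eef_pos: [0.4977, 0.3062, 0.2084]
eef_rot: [-0.001, 0.295, 0.956, -0.0]
wrist_force: [-0.3, 0.8, -0.2]
width: 0.721
```

Run:
```python
from h import *
rep(); c,im,d=snap('w23')
cv2.imwrite('pics/w23z.png',cv2.resize(im[150:310,190:390,::-1],None,fx=3.8,fy=3.6,interpolation=cv2.INTER_NEAREST))
```

```text
t 20.52 pos [0.4977 0.3062 0.2084] cass x -39.5 y -1.3 z 208.4
  yaw(-x) -34.26 tilt fwd -0.10 side -0.07 w 0.721 F [-0.3  0.8 -0.2] M [-0.01 -0.01  0.02]
```

View pics/w23z.png

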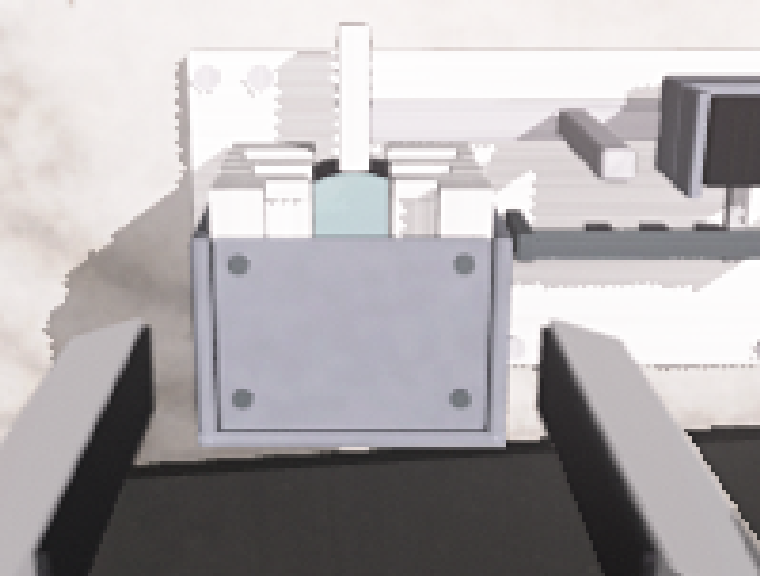

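Run:
```python
from h import *
s=bot.state(); c,im,d=load('w23'); c=fixc(c,s['eef_rot']); P=cloud(c,d)
cr=lambda x,y,z: ray(c,190+(x+.5)/3.8-.5,150+(y+.5)/3.6-.5,z)
for n,x,y,z in [('tabend',354,25,.032),('tabin',354,170,.032),('rim',325,163,.023),('rim',383,163,.023)]:
    a=cr(x,y,z); print(n,((a[:2]@XH-X0)*1e3).round(1),((a[:2]@YH-Y0)*1e3).round(1))
for n,(x0,x1,y0,y1) in dict(tab=(345,363,32,165),glass=(320,385,180,235)).items():
    u0,u1,v0,v1=int(190+x0/3.8),int(190+x1/3.8),int(150+y0/3.6)+1,int(150+y1/3.6); q=P[v0:v1,u0:u1].reshape(-1,3)
    q=q[abs(q[:,2]-np.median(q[:,2]))<.004]; X=q[:,:2]@XH-X0; k=np.polyfit(X,q[:,2],1); print(n,(q.mean(0)*1e3).round(1),X.mean()*1e3,np.degrees(k[0]))
```

```text
tabend -83.5 0.7
tabin -35.3 0.7
rim -35.6 -8.7
rim -35.5 10.2
tab [481.3 318.6  32. ] -60.008568241006834 -0.1980099365085709
glass [514.9 295.8  23.3] -19.420175642027942 -0.22076481885301266
```

Emit:
drive_tool:
  series:
    - [0,0,0,-0.005,0,0.04,-1]
    - [0,0,3,-0.01,-0.03,0.08,-1]
    - [0,0,6,-0.01,-0.06,0.11,-1]
    - [0,0,10,0,-0.1,0.115,-1]
    - [0,0,14,0,-0.14,0.115,-1]
    - [0,0,18,0,-0.18,0.115,-1]
    - [0,0,22,0,-0.22,0.115,-1]
    - [0,0,22,0,-0.26,0.115,-1]

```text
t: 21.23
eef_pos: [0.4972, 0.0455, 0.3221]
eef_rot: [-0.002, 0.105, 0.994, 0.0]
wrist_force: [1.2, 0.5, 0.0]
width: 0.998
```

Emit:
drive_tool:
  series:
    - [0,0,0,0.005,-0.04,0,-1]
    - [0,0,0,0.01,-0.08,0,-1]
    - [0,0,0,0.015,-0.12,0,-1]
    - [0,0,0,0.02,-0.16,0,-1]
    - [0,0,0,0.025,-0.2,0,-1]
    - [0,0,0,0.028,-0.24,-0.01,-1]
    - [0,0,0,0.03,-0.28,-0.02,-1]
    - [0,0,0,0.031,-0.32,-0.03,-1]

```text
t: 21.9
eef_pos: [0.5289, -0.274, 0.2914]
eef_rot: [-0.002, 0.106, 0.994, 0.002]
wrist_force: [0.8, 0.9, 0.3]
width: 1.001
```

Emit:
drive_tool:
  series:
    - [0,0,0,0,-0.03,-0.03,-1]
    - [0,0,0,0,-0.048,-0.065,-1]
    - [0,0,0,0,-0.048,-0.1,-1]
    - [0,0,0,0,-0.048,-0.135,-1]
    - [0,0,0,0,-0.048,-0.15,-1]
    - [0,0,0,0,-0.048,-0.15,-1]
    - [0,0,0,0,-0.048,-0.15,-1]
    - [0,0,0,0,-0.048,-0.15,-1]

```text
t: 22.57
eef_pos: [0.5303, -0.3211, 0.145]
eef_rot: [0.0, 0.106, 0.994, 0.0]
wrist_force: [-0.0, -0.1, 0.7]
width: 1.001
```

Run:
```python
from h import *
rep(); c,im,d=snap('w24')
```

```text
t 22.57 pos [ 0.5303 -0.3211  0.145 ] cass x 340.1 y -501.9 z 145.0
  yaw(-x) -12.21 tilt fwd 0.02 side 0.02 w 1.001 F [-0.  -0.1  0.7] M [0.06 0.01 0.02]
```

View pics/w24.png

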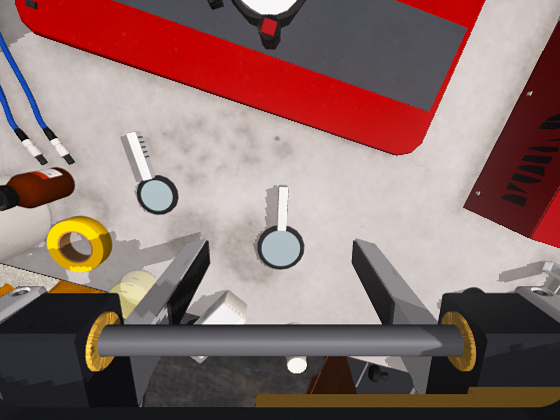

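Run:
```python
from h import *
c,im,d=load('w24')
cv2.imwrite('pics/w24z.png',cv2.resize(im[180:275,250:315,::-1],None,fx=8,fy=6,interpolation=cv2.INTER_NEAREST))
```

```text
(no output)
```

View pics/w24z.png

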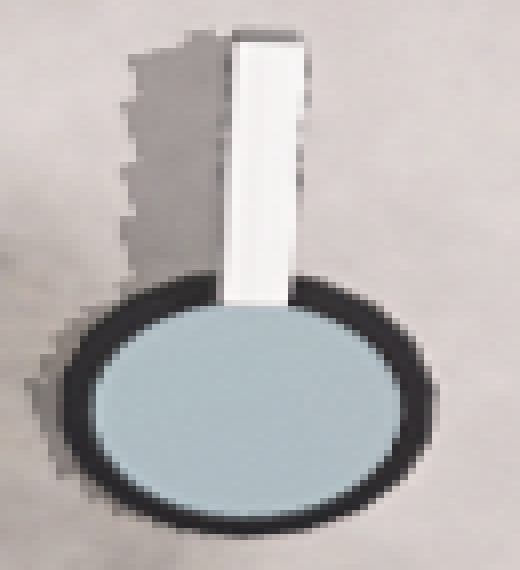

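```bash
cat >> h.py <<'E'
def grip(tag,u0,v0,sx,sy,o,i,ce,L,q):
    c,im,d=load(tag); c=fixc(c,q); cr=lambda p,z: ray(c,u0+(p[0]+.5)/sx-.5,v0+(p[1]+.5)/sy-.5,z)
    o=cr(o,.014);i=cr(i,.014);ce=cr(ce,.005)
    yaw=np.arctan2(*(i-o)[1::-1]); yaw2=np.arctan2(*(ce-o)[1::-1]); x=np.array([np.cos(yaw2),np.sin(yaw2)])
    print('yaw',np.degrees([yaw,yaw2]).round(2),'len',np.linalg.norm(i-o).round(4),np.linalg.norm(ce-o).round(4),'grip',(ce[:2]-x*L).round(4),(o[:2]+x*.016).round(4))
E
python3 - <<'E'
from h import *
grip('w24',250,180,8,6,(268,42),(256,304),(248,404),.057,bot.state()['eef_rot'])
E
```

```text
yaw [-14.06 -14.33] len 0.0484 0.0725 grip [ 0.5275 -0.3183] [ 0.5285 -0.3186]
```

Emit:
drive_tool:
  series:
    - [0,0,-2,-0.0023,0.0026,-0.03,-1]
    - [0,0,-2,-0.0023,0.0026,-0.065,-0.6]
    - [0,0,-2,-0.0023,0.0026,-0.095,-0.4]
    - [0,0,-2,-0.0023,0.0026,-0.115,-0.2]
    - [0,0,-2,-0.0023,0.0026,-0.126,0]
    - [0,0,-2,-0.0023,0.0026,-0.131,0.2]
    - [0,0,-2,-0.0023,0.0026,-0.134,0.3]
    - [0,0,-2,-0.0023,0.0026,-0.134,0.4]

```text
t: 23.28
eef_pos: [0.5286, -0.3194, 0.012]
eef_rot: [0.001, 0.124, 0.992, -0.0]
wrist_force: [-0.4, -0.4, -0.7]
width: 0.542
```

Run:
```python
from h import *
rep(); c,im,d=snap('w25')
cv2.imwrite('pics/w25z.png',cv2.resize(im[200:400,160:400,::-1],None,fx=3,fy=3,interpolation=cv2.INTER_NEAREST))
```

```text
t 23.28 pos [ 0.5286 -0.3194  0.012 ] cass x 337.8 y -501.4 z 12.0
  yaw(-x) -14.23 tilt fwd 0.13 side -0.03 w 0.542 F [-0.4 -0.4 -0.7] M [ 0.01  0.05 -0.01]
```

View pics/w25z.png

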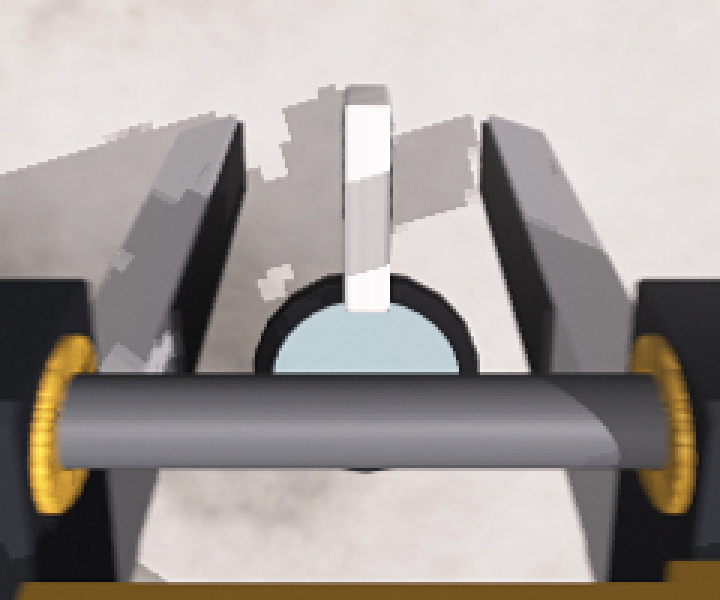

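Emit:
drive_tool:
  series:
    - [0,0,0,0,0.0005,-0.0005,1]
    - [0,0,0,0,0.0005,-0.0005,1]
    - [0,0,0,0,0.0005,-0.0005,1]
    - [0,0,0,0,0.0005,-0.0005,1]
    - [0,0,0,0,0.0005,-0.0005,1]
    - [0,0,0,0,0.0005,-0.0005,1]
    - [0,0,0,0,0.0005,-0.0005,1]
    - [0,0,0,0,0.0005,-0.0005,1]
  grip_force: 40

```text
t: 24.0
eef_pos: [0.5276, -0.3182, 0.0103]
eef_rot: [0.0, 0.124, 0.992, 0.0]
wrist_force: [-0.5, -0.7, 2.0]
width: 0.098
```

Emit:
drive_tool:
  series:
    - [0,0,0,0,0,0,1]
    - [0,0,0,0,0,0.02,1]
    - [0,0,0,0,0,0.05,1]
    - [0,0,0,0,0,0.09,1]
    - [0,0,0,0,0,0.13,1]
    - [0,0,0,0,0,0.17,1]
    - [0,0,0,0,0,0.21,1]
    - [0,0,0,0,0.01,0.25,1]

```text
t: 24.67
eef_pos: [0.5269, -0.3091, 0.2616]
eef_rot: [-0.0, 0.125, 0.992, -0.0]
wrist_force: [1.2, -0.0, -0.8]
width: 0.098
```

Run:
```python
from h import *
rep(); c,im,d=snap('w26')
cv2.imwrite('pics/w26z.png',cv2.resize(im[200:400,160:400,::-1],None,fx=3,fy=3,interpolation=cv2.INTER_NEAREST)); pitch('w26')
```

```text
t 24.67 pos [ 0.5269 -0.3091  0.2616] cass x 330.5 y -493.8 z 261.6
  yaw(-x) -14.33 tilt fwd -0.02 side -0.01 w 0.098 F [ 1.2 -0.  -0.8] M [ 0.02 -0.05 -0.  ]
w26 {'tab': (array([-5.39,  0.02, -3.84]), np.float64(-0.34)), 'g1': (array([-4.541e+01, -1.000e-02,  5.010e+00]), np.float64(-1.71)), 'g2': (array([-82.94,   0.25,   5.3 ]), np.float64(-14.69))} glass pitch 179.56 dz 0.29000000000000004 dx -37.53
```

View pics/w26z.png

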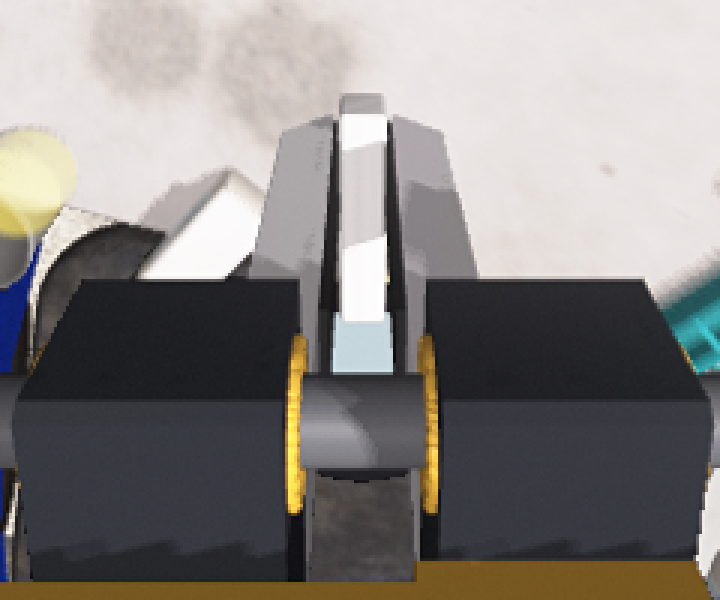

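Emit:
drive_tool:
  series:
    - [0,0,0,0,0.02,0.035,1]
    - [0,0,-2,-0.005,0.05,0.055,1]
    - [0,0,-5,-0.01,0.09,0.06,1]
    - [0,0,-8,-0.016,0.13,0.06,1]
    - [0,0,-11,-0.023,0.17,0.06,1]
    - [0,0,-14,-0.03,0.21,0.06,1]
    - [0,0,-17,-0.037,0.25,0.06,1]
    - [0,0,-19.9,-0.044,0.29,0.06,1]

```text
t: 25.38
eef_pos: [0.4826, -0.0163, 0.3195]
eef_rot: [-0.0, 0.295, 0.956, 0.0]
wrist_force: [0.4, -0.0, -1.2]
width: 0.101
```

Emit:
drive_tool:
  series:
    - [0,0,0,-0.007,0.04,0,1]
    - [0,0,0,-0.014,0.08,0,1]
    - [0,0,0,-0.021,0.12,0,1]
    - [0,0,0,-0.028,0.16,0,1]
    - [0,0,0,-0.035,0.2,0,1]
    - [0,0,0,-0.042,0.24,0,1]
    - [0,0,0,-0.05,0.28,-0.01,1]
    - [0,0,0,-0.058,0.32,-0.02,1]

```text
t: 26.05
eef_pos: [0.4252, 0.3034, 0.3004]
eef_rot: [0.001, 0.293, 0.956, 0.001]
wrist_force: [0.4, -0.7, 0.2]
width: 0.101
```

Emit:
drive_tool:
  series:
    - [0,0,0,-0.005,0.03,-0.03,1]
    - [0,0,0,-0.011,0.063,-0.06,1]
    - [0,0,0,-0.011,0.063,-0.1,1]
    - [0,0,0,-0.011,0.063,-0.14,1]
    - [0,0,0,-0.011,0.063,-0.18,1]
    - [0,0,0,-0.011,0.063,-0.2,1]
    - [0,0,0,-0.011,0.063,-0.2,1]
    - [0,0,0,-0.011,0.063,-0.2,1]

```text
t: 26.72
eef_pos: [0.4135, 0.3637, 0.0988]
eef_rot: [-0.001, 0.293, 0.956, -0.001]
wrist_force: [0.7, 0.1, -0.1]
width: 0.103
```

Run:
```python
from h import *
rep(); c,im,d=snap('w27'); pitch('w27')
```

```text
t 26.72 pos [0.4135 0.3637 0.0988] cass x -141.4 y -1.1 z 98.8
  yaw(-x) -34.13 tilt fwd -0.10 side -0.14 w 0.103 F [ 0.7  0.1 -0.1] M [-0.02 -0.02  0.02]
w27 {'tab': (array([-5.56,  0.01, -3.74]), np.float64(-0.13)), 'g1': (array([-45.33,  -0.  ,   4.87]), np.float64(-1.53)), 'g2': (array([-83.  ,   0.25,   5.36]), np.float64(-17.05))} glass pitch 179.25 dz 0.4900000000000002 dx -37.67
```

Emit:
drive_tool:
  series:
    - [0,0,0,0.0006,0.0009,-0.015,1]
    - [0,0,0,0.0006,0.0009,-0.03,1]
    - [0,0,0,0.0006,0.0009,-0.04,1]
    - [0,0,0,0.0006,0.0009,-0.0434,1]
    - [0,0,0,0.0006,0.0009,-0.0434,1]
    - [0,0,0,0.0006,0.0009,-0.0434,1]
    - [0,0,0,0.0006,0.0009,-0.0434,1]

```text
t: 27.35
eef_pos: [0.4162, 0.3658, 0.0582]
eef_rot: [0.001, 0.294, 0.956, 0.001]
wrist_force: [0.4, -0.5, -0.4]
width: 0.104
```

Run:
```python
from h import *
rep()
```

```text
t 27.35 pos [0.4162 0.3658 0.0582] cass x -140.3 y 2.2 z 58.2
  yaw(-x) -34.14 tilt fwd 0.04 side 0.17 w 0.104 F [ 0.4 -0.5 -0.4] M [ 0.02  0.02 -0.02]
```

Emit:
drive_tool:
  series:
    - [0,0,0,0,0,0,1]
    - [0,0,0,0,0,0,1]
    - [0,0,0,0,0,0,1]
    - [0,0,0,0,0,0,1]

```text
t: 27.68
eef_pos: [0.4154, 0.3653, 0.0571]
eef_rot: [0.0, 0.294, 0.956, 0.001]
wrist_force: [-0.0, -0.2, 0.3]
width: 0.103
```

Run:
```python
from h import *
rep(); print(bot.state()['dq'].round(3))
```

```text
t 27.68 pos [0.4154 0.3653 0.0571] cass x -140.8 y 1.3 z 57.1
  yaw(-x) -34.14 tilt fwd -0.00 side 0.06 w 0.103 F [-0.  -0.2  0.3] M [-0.05  0.06  0.  ]
[-0.002  0.003  0.003  0.002 -0.     0.001]
```

Emit:
drive_tool:
  series:
    - [0,0,0,-0.0006,-0.0009,-0.0017,1]
    - [0,0,0,-0.0006,-0.0009,-0.0017,1]
    - [0,0,0,0.0035,-0.0037,-0.0017,1]
    - [0,0,0,0.0075,-0.0065,-0.0017,1]
    - [0,0,0,0.0117,-0.0093,-0.0017,1]
    - [0,0,0,0.0158,-0.0121,-0.0017,1]
    - [0,0,0,0.02,-0.0149,-0.0017,1]
    - [0,0,0,0.02,-0.0149,-0.0017,1]

```text
t: 28.35
eef_pos: [0.4365, 0.3497, 0.0552]
eef_rot: [0.0, 0.294, 0.956, 0.001]
wrist_force: [1.9, 0.4, 0.3]
width: 0.099
```

Run:
```python
from h import *
rep(); snap('w28'); pitch('w28')
```

```text
t 28.35 pos [0.4365 0.3497 0.0552] cass x -114.5 y 0.2 z 55.2
  yaw(-x) -34.21 tilt fwd 0.02 side 0.07 w 0.099 F [1.9 0.4 0.3] M [-0.01 -0.01  0.  ]
w28 {'tab': (array([-5.49,  0.01, -3.82]), np.float64(-0.14)), 'g1': (array([-4.54e+01,  4.00e-02,  5.02e+00]), np.float64(-1.3)), 'g2': (array([-83.09,   0.3 ,   5.49]), np.float64(-17.18))} glass pitch 179.29 dz 0.47000000000000064 dx -37.690000000000005
```

Emit:
drive_tool:
  series:
    - [0,0,0,0.004,-0.0027,0,1]
    - [0,0,0,0.009,-0.0061,0,1]
    - [0,0,0,0.014,-0.0095,0,1]
    - [0,0,0,0.019,-0.0129,0,1]
    - [0,0,0,0.024,-0.0163,0,1]
    - [0,0,0,0.029,-0.0197,0,1]
    - [0,0,0,0.033,-0.0224,0,1]
    - [0,0,0,0.034,-0.0231,0,1]

```text
t: 29.07
eef_pos: [0.4702, 0.3266, 0.0552]
eef_rot: [0.0, 0.294, 0.956, 0.0]
wrist_force: [0.2, -0.6, 0.5]
width: 0.1
```

Run:
```python
from h import *
rep(); snap('w29'); pitch('w29')
```

```text
t 29.07 pos [0.4702 0.3266 0.0552] cass x -73.7 y 0.1 z 55.2
  yaw(-x) -34.19 tilt fwd 0.01 side 0.05 w 0.100 F [ 0.2 -0.6  0.5] M [-0.01  0.04 -0.02]
w29 {'tab': (array([-5.55,  0.01, -3.74]), np.float64(-0.14)), 'g1': (array([-4.538e+01, -3.000e-02,  4.990e+00]), np.float64(-0.51)), 'g2': (array([-57.41,   0.28, -22.79]), np.float64(-9.43))} glass pitch -113.41 dz -27.78 dx -12.029999999999994
```

Emit:
drive_tool:
  series:
    - [0,0,0,0.0017,-0.0011,0,1]
    - [0,0,0,0.0033,-0.0022,0,1]
    - [0,0,0,0.005,-0.0034,0,1]
    - [0,0,0,0.0058,-0.0039,0,1]
    - [0,0,0,0.0066,-0.0045,0,1]
    - [0,0,0,0.0066,-0.0045,0,1]
    - [0,0,0,0.0066,-0.0045,0,1]

```text
t: 29.7
eef_pos: [0.4757, 0.3228, 0.0551]
eef_rot: [-0.0, 0.294, 0.956, 0.0]
wrist_force: [-0.2, 0.2, -0.7]
width: 0.1
```

Run:
```python
from h import *
rep()
```

```text
t 29.70 pos [0.4757 0.3228 0.0551] cass x -67.0 y 0.0 z 55.1
  yaw(-x) -34.14 tilt fwd -0.02 side 0.04 w 0.100 F [-0.2  0.2 -0.7] M [ 0.05  0.07 -0.02]
```

Emit:
drive_tool:
  series:
    - [0,0,0,0.0008,-0.0006,0,1]
    - [0,0,0,0.0017,-0.0011,0,1]
    - [0,0,0,0.0022,-0.0015,0,1]
    - [0,0,0,0.0022,-0.0015,0,1]

```text
t: 30.03
eef_pos: [0.4758, 0.3224, 0.0548]
eef_rot: [-0.002, 0.294, 0.956, 0.001]
wrist_force: [-5.6, 4.5, 1.7]
width: 0.105
```

Run:
```python
from h import *
rep(); snap('w30')
```

```text
t 30.03 pos [0.4758 0.3224 0.0548] cass x -66.7 y -0.2 z 54.8
  yaw(-x) -34.14 tilt fwd -0.28 side -0.01 w 0.105 F [-5.6  4.5  1.7] M [0.75 0.98 0.04]
```

Emit:
drive_tool:
  series:
    - [0,0,0,-0.001,0.0007,0,1]
    - [0,0,0,-0.001,0.0007,-0.002,1]
    - [0,0,0,-0.001,0.0007,-0.0035,1]
    - [0,0,0,-0.001,0.0007,-0.005,1]
    - [0,0,0,-0.001,0.0007,-0.005,1]
    - [0,0,0,-0.001,0.0007,-0.005,1]

```text
t: 30.58
eef_pos: [0.4759, 0.3226, 0.0501]
eef_rot: [-0.001, 0.294, 0.956, 0.001]
wrist_force: [-3.9, 3.4, 2.2]
width: 0.102
```

Run:
```python
from h import *
rep(); snap('w31'); pitch('w31')
```

```text
t 30.58 pos [0.4759 0.3226 0.0501] cass x -66.7 y 0.0 z 50.1
  yaw(-x) -34.14 tilt fwd -0.15 side 0.02 w 0.102 F [-3.9  3.4  2.2] M [0.59 0.73 0.02]
w31 {'tab': (array([-5.46,  0.01, -3.86]), np.float64(0.43)), 'g1': (array([-45.19,   0.  ,   4.69]), np.float64(-0.35)), 'g2': (array([-52.41,   0.27, -28.12]), np.float64(-12.38))} glass pitch -102.41 dz -32.81 dx -7.219999999999999
```

Resting on the floor against the stop. Release and check.

Emit:
drive_tool:
  series:
    - [0,0,0,-0.001,0.0007,0,0.2]
    - [0,0,0,-0.001,0.0007,0,0.2]
    - [0,0,0,-0.001,0.0007,0,0.2]
    - [0,0,0,-0.001,0.0007,0,0.2]
    - [0,0,0,-0.001,0.0007,0.0,0.2]
    - [0,0,0,-0.001,0.0007,0.01,0.2]
    - [0,0,0,-0.001,0.0007,0.04,0.2]
    - [0,0,0,-0.001,0.0007,0.08,0.2]

```text
t: 31.3
eef_pos: [0.4732, 0.3209, 0.1278]
eef_rot: [-0.003, 0.294, 0.956, -0.003]
wrist_force: [1.7, -0.2, 0.2]
width: 0.4
```

Emit:
drive_tool:
  series:
    - [0,0,0,0,0,0.03,0.2]
    - [0,0,0,0.01,-0.007,0.06,-1]
    - [0,0,0,0.02,-0.014,0.08,-1]
    - [0,0,0,0.02,-0.014,0.08,-1]
    - [0,0,0,0.02,-0.014,0.08,-1]
    - [0,0,0,0.02,-0.014,0.08,-1]

```text
t: 31.8
eef_pos: [0.495, 0.3083, 0.209]
eef_rot: [-0.001, 0.294, 0.956, -0.0]
wrist_force: [-0.8, -0.2, 0.5]
width: 0.721
```

Run:
```python
from h import *
rep(); c,im,d=snap('w32')
cv2.imwrite('pics/w32z.png',cv2.resize(im[150:310,190:390,::-1],None,fx=3.8,fy=3.6,interpolation=cv2.INTER_NEAREST))
```

```text
t 31.80 pos [0.495  0.3083 0.209 ] cass x -42.9 y -1.1 z 209.0
  yaw(-x) -34.15 tilt fwd -0.09 side -0.06 w 0.721 F [-0.8 -0.2  0.5] M [-0.02 -0.05 -0.02]
```

View pics/w32z.png

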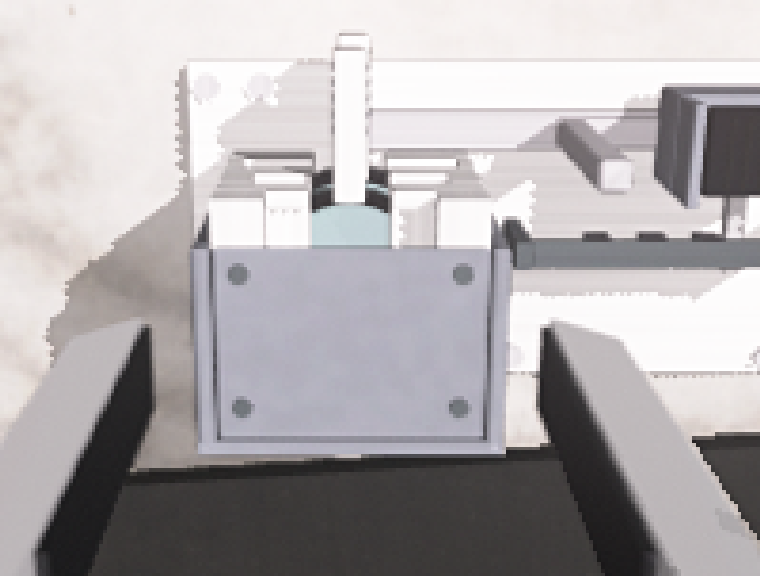

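Run:
```python
from h import *
s=bot.state(); c,im,d=load('w32'); c=fixc(c,s['eef_rot']); P=cloud(c,d)
cr=lambda x,y,z: ray(c,190+(x+.5)/3.8-.5,150+(y+.5)/3.6-.5,z)
for n,x,y,z in [('tabend',351,50,.054),('tabin',351,203,.054),('rim',325,187,.045),('rim',378,187,.045),('largerim',325,173,.023)]:
    a=cr(x,y,z); print(n,((a[:2]@XH-X0)*1e3).round(1),((a[:2]@YH-Y0)*1e3).round(1))
for n,(x0,x1,y0,y1) in dict(tab=(342,360,60,195),glass=(320,385,215,243)).items():
    u0,u1,v0,v1=int(190+x0/3.8),int(190+x1/3.8),int(150+y0/3.6)+1,int(150+y1/3.6); q=P[v0:v1,u0:u1].reshape(-1,3)
    q=q[abs(q[:,2]-np.median(q[:,2]))<.004]; X=q[:,:2]@XH-X0; k=np.polyfit(X,q[:,2],1); print(n,(q.mean(0)*1e3).round(1),X.mean()*1e3,np.degrees(k[0]))
```

```text
tabend -81.6 -0.1
tabin -33.1 -0.1
rim -36.0 -8.1
rim -36.0 8.3
largerim -35.2 -8.5
tab [483.2 316.8  54. ] -57.3764195620492 -0.408390173911597
glass [512.8 297.5  45.3] -22.1088432029839 -1.8319735566591298
```

Run:
```python
from h import *
q=[0,.106,.994,0]
grip('w24',0,0,1,1,(130,133),(147,181),(157.5,195),.052,q)
c,im,d=snap('t32','top')
cv2.imwrite('pics/t32z.png',cv2.resize(im[140:260,270:430,::-1],None,fx=5,fy=5,interpolation=cv2.INTER_CUBIC))
cc=vision.get_calibration('top')
```

```text
yaw [0.37 1.61] len 0.0494 0.0678 grip [ 0.4431 -0.451 ] [ 0.4439 -0.451 ]
```

View pics/t32z.png

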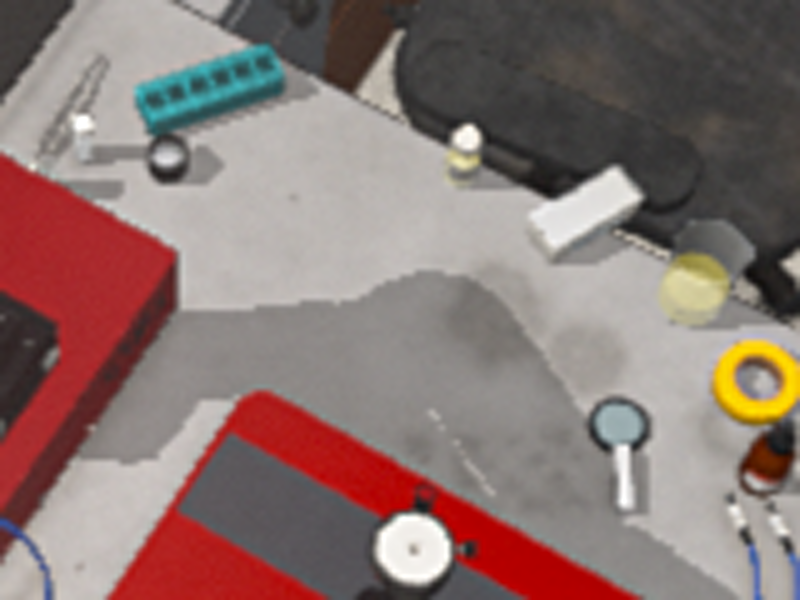

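Run:
```python
from h import *
for n in ['t32','s8']:
    c,im,d=load(n); P=cloud(c,d)
    for y in np.arange(-.62,-.40,.02):
        print(n,y.round(2),[ (round(float(x),2), (P[(d>0)&(abs(P[...,0]-x)<.01)&(abs(P[...,1]-y)<.01)][:,2].max()*1e3).round(0) if ((d>0)&(abs(P[...,0]-x)<.01)&(abs(P[...,1]-y)<.01)).any() else None) for x in np.arange(.36,.56,.02)])
```

```text
t32 -0.62 [(0.36, np.float64(8.0)), (0.38, np.float64(13.0)), (0.4, np.float64(13.0)), (0.42, np.float64(11.0)), (0.44, np.float64(186.0)), (0.46, np.float64(221.0)), (0.48, np.float64(256.0)), (0.5, np.float64(257.0)), (0.52, np.float64(186.0)), (0.54, None), (0.56, np.float64(-7.0))]
t32 -0.6 [(0.36, np.float64(12.0)), (0.38, np.float64(11.0)), (0.4, np.float64(7.0)), (0.42, np.float64(14.0)), (0.44, np.float64(184.0)), (0.46, np.float64(215.0)), (0.48, np.float64(239.0)), (0.5, np.float64(220.0)), (0.52, np.float64(195.0)), (0.54, np.float64(15.0)), (0.56, np.float64(8.0))]
t32 -0.58 [(0.36, np.float64(13.0)), (0.38, np.float64(7.0)), (0.4, np.float64(12.0)), (0.42, np.float64(9.0)), (0.44, np.float64(163.0)), (0.46, np.float64(189.0)), (0.48, np.float64(200.0)), (0.5, np.float64(192.0)), (0.52, np.float64(181.0)), (0.54, np.float64(28.0)), (0.56, np.float64(24.0))]
t32 -0.56 [(0.36, np.float64(14.0)), (0.38, np.float64(14.0)), (0.4, np.float64(16.0)), (0.42, np.float64(18.0)), (0.44, np.float64(43.0)), (0.46, np.float64(100.0)), (0.48, np.float64(58.0)), (0.5, np.float64(23.0)), 
[... 4338 characters left out ...]
), (0.48, np.float64(16.0)), (0.5, np.float64(9.0)), (0.52, np.float64(8.0)), (0.54, np.float64(2.0)), (0.56, np.float64(3.0))]
s8 -0.44 [(0.36, np.float64(33.0)), (0.38, np.float64(3.0)), (0.4, np.float64(3.0)), (0.42, np.float64(14.0)), (0.44, np.float64(16.0)), (0.46, np.float64(17.0)), (0.48, np.float64(16.0)), (0.5, np.float64(8.0)), (0.52, np.float64(6.0)), (0.54, np.float64(3.0)), (0.56, np.float64(3.0))]
s8 -0.42 [(0.36, np.float64(32.0)), (0.38, np.float64(30.0)), (0.4, np.float64(3.0)), (0.42, np.float64(4.0)), (0.44, np.float64(3.0)), (0.46, np.float64(4.0)), (0.48, np.float64(5.0)), (0.5, np.float64(6.0)), (0.52, np.float64(3.0)), (0.54, np.float64(4.0)), (0.56, np.float64(3.0))]
```

Emit:
drive_tool:
  series:
    - [0,0,0,-0.005,0,0.04,-1]
    - [0,0,4,-0.01,-0.03,0.08,-1]
    - [0,0,8,-0.01,-0.06,0.11,-1]
    - [0,0,13,0,-0.1,0.115,-1]
    - [0,0,18,0,-0.14,0.115,-1]
    - [0,0,23,0,-0.18,0.115,-1]
    - [0,0,28,0,-0.22,0.115,-1]
    - [0,0,33,0,-0.26,0.115,-1]

```text
t: 32.57
eef_pos: [0.4947, 0.0475, 0.3234]
eef_rot: [-0.002, 0.007, 1.0, 0.0]
wrist_force: [0.7, -0.3, 0.2]
width: 0.999
```

Emit:
drive_tool:
  series:
    - [0,0,2,0,-0.04,0,-1]
    - [0,0,2,0,-0.08,0,-1]
    - [0,0,2,0,-0.12,0,-1]
    - [0,0,2,-0.005,-0.16,0,-1]
    - [0,0,2,-0.01,-0.2,0,-1]
    - [0,0,2,-0.015,-0.24,0,-1]
    - [0,0,2,-0.02,-0.28,0,-1]
    - [0,0,2,-0.03,-0.32,0,-1]

```text
t: 33.23
eef_pos: [0.4653, -0.2722, 0.3229]
eef_rot: [-0.001, -0.008, 1.0, 0.002]
wrist_force: [1.3, 0.7, -1.8]
width: 0.999
```

Emit:
drive_tool:
  series:
    - [0,0,0,-0.005,-0.04,-0.01,-1]
    - [0,0,0,-0.01,-0.08,-0.02,-1]
    - [0,0,0,-0.015,-0.11,-0.05,-1]
    - [0,0,0,-0.02,-0.14,-0.08,-1]
    - [0,0,0,-0.022,-0.145,-0.12,-1]
    - [0,0,0,-0.022,-0.145,-0.15,-1]
    - [0,0,0,-0.022,-0.145,-0.15,-1]
    - [0,0,0,-0.022,-0.145,-0.15,-1]

```text
t: 33.9
eef_pos: [0.4425, -0.4139, 0.1715]
eef_rot: [-0.003, -0.008, 1.0, 0.004]
wrist_force: [0.5, -0.7, 1.3]
width: 1.0
```

Run:
```python
from h import *
rep(); c,im,d=snap('w33'); snap('s33','side')
```

```text
t 33.90 pos [ 0.4425 -0.4139  0.1715] cass x 319.6 y -628.0 z 171.5
  yaw(-x) 0.87 tilt fwd -0.30 side 0.42 w 1.000 F [ 0.5 -0.7  1.3] M [0.04 0.03 0.04]
```

View pics/w33.png

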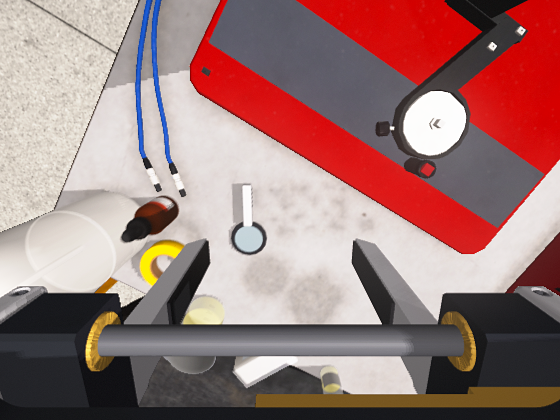

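View pics/s33.png

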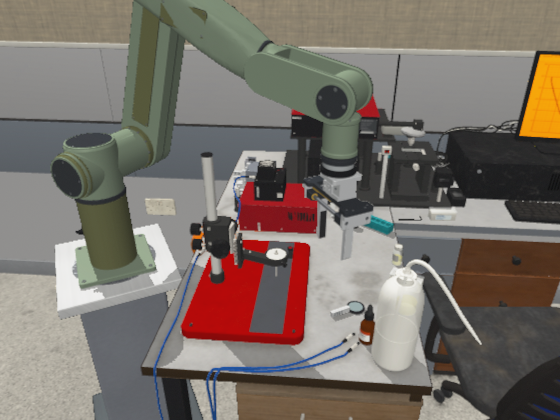

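Emit:
drive_tool:
  series:
    - [0,0,0,0,0,0,-1]
    - [0,0,0,0,0,0,-1]
    - [0,0,0,0,0,0,-1]
    - [0,0,0,0,0,0,-1]

```text
t: 34.33
eef_pos: [0.4447, -0.4166, 0.1768]
eef_rot: [0.001, -0.008, 1.0, -0.001]
wrist_force: [-0.5, 0.5, -0.6]
width: 0.999
```

Run:
```python
from h import *
rep(); c,im,d=snap('w34')
cv2.imwrite('pics/w34z.png',cv2.resize(im[175:265,215:285,::-1],None,fx=8,fy=6,interpolation=cv2.INTER_NEAREST))
```

```text
t 34.33 pos [ 0.4447 -0.4166  0.1768] cass x 323.0 y -628.9 z 176.8
  yaw(-x) 0.89 tilt fwd 0.08 side -0.09 w 0.999 F [-0.5  0.5 -0.6] M [ 0.01 -0.01  0.  ]
```

View pics/w34z.png

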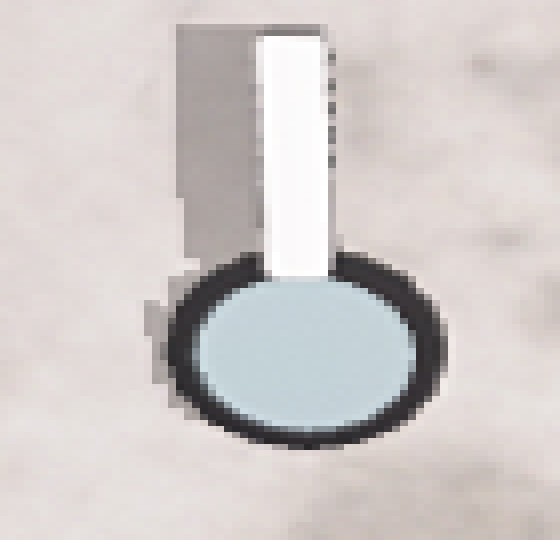

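Run:
```python
from h import *
grip('w34',215,175,8,6,(289,36),(301,277),(306,349),.052,bot.state()['eef_rot'])
c,im,d=load('w34'); P=cloud(c,d)
m=(d>0)&(P[...,0]>.4)&(P[...,0]<.5)&(P[...,1]<-.5)&(P[...,1]>-.6)&(P[...,2]>.05); m[280:]=0
hsv=cv2.cvtColor(im,cv2.COLOR_RGB2HSV)
q=P[m]
for z in (.05,.07,.085,.095): 
    w=q[(q[:,2]>z)&(q[:,2]<z+.015)&(q[:,1]>-.575)]
    if len(w): print(z,len(w),w.min(0).round(3),w.max(0).round(3))
```

```text
yaw [1.34 0.71] len 0.0484 0.0677 grip [ 0.4417 -0.4507] [ 0.4426 -0.4507]
0.05 463 [ 0.444 -0.575  0.05 ] [ 0.497 -0.536  0.065]
0.07 560 [ 0.447 -0.575  0.07 ] [ 0.497 -0.54   0.085]
0.085 520 [ 0.452 -0.575  0.085] [ 0.497 -0.544  0.1  ]
0.095 459 [ 0.453 -0.575  0.095] [ 0.497 -0.546  0.11 ]
```

Emit:
drive_tool:
  series:
    - [0,0,0,-0.0027,-0.027,-0.03,-1]
    - [0,0,0,-0.0027,-0.027,-0.065,-0.6]
    - [0,0,0,-0.0027,-0.027,-0.1,-0.4]
    - [0,0,0,-0.0027,-0.027,-0.13,-0.2]
    - [0,0,0,-0.0027,-0.027,-0.148,0]
    - [0,0,0,-0.0027,-0.027,-0.158,0.1]
    - [0,0,0,-0.0027,-0.027,-0.163,0.2]
    - [0,0,0,-0.0027,-0.027,-0.165,0.2]

```text
t: 35.05
eef_pos: [0.4415, -0.4434, 0.0101]
eef_rot: [-0.0, -0.008, 1.0, 0.0]
wrist_force: [-0.0, 0.1, 0.7]
width: 0.54
```

Run:
```python
from h import *
rep(); c,im,d=snap('w35')
cv2.imwrite('pics/w35z.png',cv2.resize(im[190:400,60:400,::-1],None,fx=2.3,fy=2.6,interpolation=cv2.INTER_NEAREST))
```

```text
t 35.05 pos [ 0.4415 -0.4434  0.0101] cass x 335.4 y -652.9 z 10.1
  yaw(-x) 0.86 tilt fwd -0.01 side 0.03 w 0.540 F [-0.   0.1  0.7] M [-0.02  0.01 -0.03]
```

View pics/w35z.png

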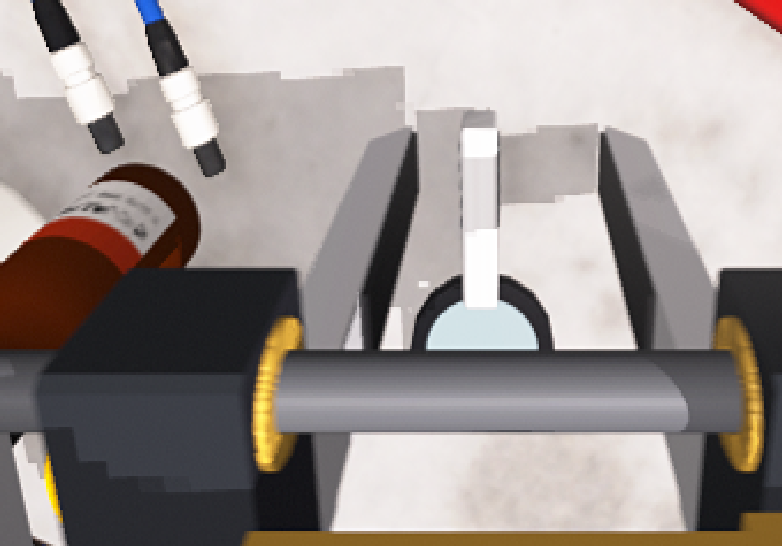

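Emit:
drive_tool:
  series:
    - [0,0,0,0,0,0,0.4]
    - [0,0,0,0,0,0,0.6]
    - [0,0,0,0,0,0,0.8]
    - [0,0,0,0,0,0,1]
    - [0,0,0,0,0,0,1]
    - [0,0,0,0,0,0,1]
    - [0,0,0,0,0,0,1]
    - [0,0,0,0,0,0,1]
  grip_force: 40

```text
t: 35.77
eef_pos: [0.4416, -0.4437, 0.0108]
eef_rot: [0.0, -0.008, 1.0, -0.0]
wrist_force: [-1.0, -0.0, 3.0]
width: 0.104
```

Emit:
drive_tool:
  series:
    - [0,0,0,0,0,0,1]
    - [0,0,0,0,0,0.015,1]
    - [0,0,0,0,0,0.04,1]
    - [0,0,0,0,0,0.08,1]
    - [0,0,0,0,0.005,0.12,1]
    - [0,0,0,0,0.01,0.16,1]
    - [0,0,0,0,0.02,0.2,1]
    - [0,0,0,0.01,0.04,0.24,1]

```text
t: 36.43
eef_pos: [0.4491, -0.406, 0.2484]
eef_rot: [-0.0, -0.006, 1.0, -0.0]
wrist_force: [0.6, 0.1, -0.8]
width: 0.106
```

Run:
```python
from h import *
rep(); c,im,d=snap('w36')
cv2.imwrite('pics/w36z.png',cv2.resize(im[200:400,160:400,::-1],None,fx=3,fy=3,interpolation=cv2.INTER_NEAREST)); pitch('w36')
```

```text
t 36.43 pos [ 0.4491 -0.406   0.2484] cass x 320.6 y -617.6 z 248.4
  yaw(-x) 0.70 tilt fwd -0.05 side -0.02 w 0.106 F [ 0.6  0.1 -0.8] M [ 0.03 -0.02  0.01]
w36 {'tab': (array([-5.71,  0.01, -3.3 ]), np.float64(-0.21)), 'g1': (array([-4.583e+01, -2.000e-02,  5.540e+00]), np.float64(-1.2)), 'g2': (array([-394.57,    3.7 ,  338.78]), np.float64(-6.21))} glass pitch 136.3 dz 333.23999999999995 dx -348.74
```

View pics/w36z.png

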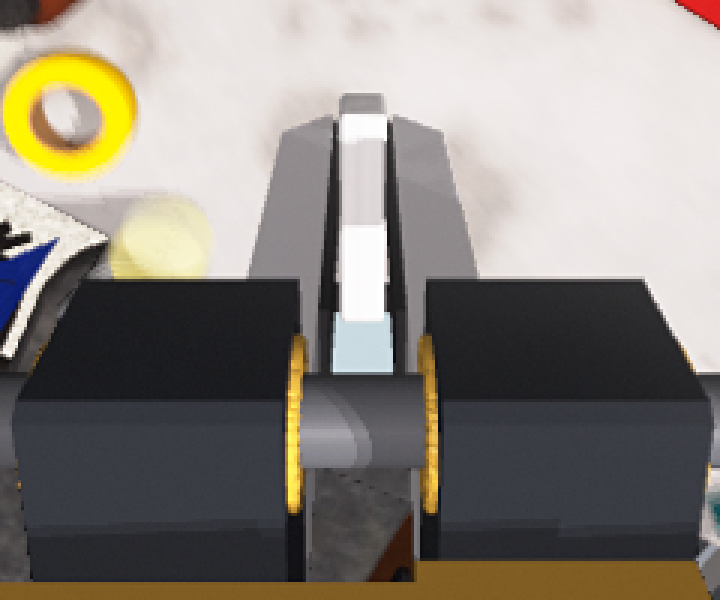

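Emit:
drive_tool:
  series:
    - [0,0,0,0.008,0.03,0.03,1]
    - [0,0,-3,0.015,0.06,0.06,1]
    - [0,0,-7,0.02,0.1,0.075,1]
    - [0,0,-11,0.025,0.14,0.075,1]
    - [0,0,-15,0.03,0.18,0.075,1]
    - [0,0,-19,0.03,0.22,0.075,1]
    - [0,0,-23,0.03,0.26,0.075,1]
    - [0,0,-27,0.03,0.3,0.075,1]

```text
t: 37.15
eef_pos: [0.4798, -0.103, 0.3206]
eef_rot: [-0.001, 0.228, 0.974, 0.001]
wrist_force: [0.5, 0.1, -0.5]
width: 0.101
```

Emit:
drive_tool:
  series:
    - [0,0,-4,0,0.04,0,1]
    - [0,0,-7.9,0,0.08,0,1]
    - [0,0,-7.9,0,0.12,0,1]
    - [0,0,-7.9,-0.01,0.16,0,1]
    - [0,0,-7.9,-0.02,0.2,0,1]
    - [0,0,-7.9,-0.03,0.24,0,1]
    - [0,0,-7.9,-0.04,0.28,0,1]
    - [0,0,-7.9,-0.047,0.32,0,1]

```text
t: 37.82
eef_pos: [0.4319, 0.2168, 0.3208]
eef_rot: [-0.0, 0.293, 0.956, 0.0]
wrist_force: [1.0, -0.7, 0.2]
width: 0.102
```

Emit:
drive_tool:
  series:
    - [0,0,0,-0.005,0.04,-0.01,1]
    - [0,0,0,-0.01,0.08,-0.02,1]
    - [0,0,0,-0.017,0.12,-0.04,1]
    - [0,0,0,-0.018,0.15,-0.07,1]
    - [0,0,0,-0.018,0.15,-0.11,1]
    - [0,0,0,-0.018,0.15,-0.15,1]
    - [0,0,0,-0.018,0.15,-0.19,1]
    - [0,0,0,-0.018,0.15,-0.2,1]

```text
t: 38.48
eef_pos: [0.4098, 0.3619, 0.1133]
eef_rot: [-0.005, 0.292, 0.956, -0.005]
wrist_force: [-1.4, -1.0, -1.4]
width: 0.105
```

Emit:
drive_tool:
  series:
    - [0,0,0,0,0,0,1]
    - [0,0,0,0,0,0,1]
    - [0,0,0,0,0,0,1]
    - [0,0,0,0,0,0,1]
    - [0,0,0,0,0,0,1]

```text
t: 38.9
eef_pos: [0.4173, 0.3659, 0.1244]
eef_rot: [0.002, 0.293, 0.956, 0.002]
wrist_force: [-0.5, -0.5, 0.1]
width: 0.101
```

Run:
```python
from h import *
rep(); snap('w37'); pitch('w37')
```

```text
t 38.90 pos [0.4173 0.3659 0.1244] cass x -139.5 y 2.9 z 124.4
  yaw(-x) -34.06 tilt fwd 0.11 side 0.32 w 0.101 F [-0.5 -0.5  0.1] M [ 0.02  0.02 -0.01]
w37 {'tab': (array([-5.78,  0.02, -3.26]), np.float64(-0.43)), 'g1': (array([-4.583e+01,  1.000e-02,  5.580e+00]), np.float64(-1.02)), 'g2': (array([-122.37,    0.52,   46.72]), np.float64(-7.85))} glass pitch 151.74 dz 41.14 dx -76.54
```

Emit:
drive_tool:
  series:
    - [0,0,0,-0.001,-0.0015,-0.012,1]
    - [0,0,0,-0.001,-0.0015,-0.025,1]
    - [0,0,0,-0.001,-0.0015,-0.035,1]
    - [0,0,0,-0.001,-0.0015,-0.042,1]
    - [0,0,0,-0.001,-0.0015,-0.043,1]
    - [0,0,0,-0.001,-0.0015,-0.043,1]
    - [0,0,0,-0.001,-0.0015,-0.043,1]
    - [0,0,0,-0.001,-0.0015,-0.043,1]

```text
t: 39.62
eef_pos: [0.415, 0.3638, 0.0791]
eef_rot: [0.0, 0.293, 0.956, 0.001]
wrist_force: [0.2, -0.8, -0.1]
width: 0.104
```

Emit:
drive_tool:
  series:
    - [0,0,0,0,0,0,1]
    - [0,0,0,0,0,0,1]
    - [0,0,0,0,0,0,1]
    - [0,0,0,0,0,0,1]

```text
t: 39.95
eef_pos: [0.4145, 0.3635, 0.0788]
eef_rot: [0.0, 0.293, 0.956, 0.001]
wrist_force: [-0.5, -0.0, 0.4]
width: 0.1
```

Run:
```python
from h import *
rep()
```

```text
t 39.95 pos [0.4145 0.3635 0.0788] cass x -140.5 y -0.6 z 78.8
  yaw(-x) -34.04 tilt fwd -0.00 side 0.07 w 0.100 F [-0.5 -0.   0.4] M [0.03 0.01 0.02]
```

Emit:
drive_tool:
  series:
    - [0,0,0,0.0003,0.0005,-0.001,1]
    - [0,0,0,0.005,-0.0027,-0.001,1]
    - [0,0,0,0.01,-0.0061,-0.001,1]
    - [0,0,0,0.015,-0.0095,-0.001,1]
    - [0,0,0,0.02,-0.0129,-0.001,1]
    - [0,0,0,0.025,-0.0163,-0.001,1]
    - [0,0,0,0.03,-0.0197,-0.001,1]
    - [0,0,0,0.03,-0.0197,-0.001,1]

```text
t: 40.62
eef_pos: [0.4458, 0.343, 0.0776]
eef_rot: [0.0, 0.293, 0.956, 0.0]
wrist_force: [0.9, -0.4, -0.4]
width: 0.103
```

Run:
```python
from h import *
rep(); snap('w38'); pitch('w38')
```

```text
t 40.62 pos [0.4458 0.343  0.0776] cass x -103.1 y -0.0 z 77.6
  yaw(-x) -34.12 tilt fwd 0.02 side 0.06 w 0.103 F [ 0.9 -0.4 -0.4] M [ 0.06  0.06 -0.05]
w38 {'tab': (array([-5.77,  0.01, -3.29]), np.float64(-0.25)), 'g1': (array([-4.578e+01,  3.000e-02,  5.560e+00]), np.float64(-1.15)), 'g2': (array([-78.86,   0.34,   0.16]), np.float64(9.09))} glass pitch -170.73 dz -5.3999999999999995 dx -33.08
```

Clear over the lip. Continue to near the stop.

Emit:
drive_tool:
  series:
    - [0,0,0,0.004,-0.0027,0,1]
    - [0,0,0,0.008,-0.0054,0,1]
    - [0,0,0,0.012,-0.0081,0,1]
    - [0,0,0,0.016,-0.0109,0,1]
    - [0,0,0,0.02,-0.0136,0,1]
    - [0,0,0,0.0235,-0.016,0,1]
    - [0,0,0,0.026,-0.0177,0,1]
    - [0,0,0,0.026,-0.0177,0,1]

```text
t: 41.33
eef_pos: [0.4711, 0.3256, 0.0775]
eef_rot: [0.0, 0.293, 0.956, 0.0]
wrist_force: [0.4, 0.3, -0.8]
width: 0.102
```

Emit:
drive_tool:
  series:
    - [0,0,0,0.0012,-0.0008,0,1]
    - [0,0,0,0.0025,-0.0017,0,1]
    - [0,0,0,0.0035,-0.0024,0,1]
    - [0,0,0,0.0035,-0.0024,0,1]
    - [0,0,0,0.0035,-0.0024,0,1]

```text
t: 41.75
eef_pos: [0.4739, 0.3236, 0.0775]
eef_rot: [-0.0, 0.293, 0.956, 0.0]
wrist_force: [-0.1, 0.5, -0.4]
width: 0.101
```

Run:
```python
from h import *
rep(); snap('w39'); pitch('w39')
```

```text
t 41.75 pos [0.4739 0.3236 0.0775] cass x -69.0 y -0.3 z 77.5
  yaw(-x) -34.04 tilt fwd -0.02 side 0.04 w 0.101 F [-0.1  0.5 -0.4] M [ 0.03 -0.01 -0.06]
w39 {'tab': (array([-5.8 ,  0.02, -3.25]), np.float64(-0.14)), 'g1': (array([-43.16,   0.06,   4.86]), np.float64(8.46)), 'g2': (array([-78.2 ,   0.34,  -0.54]), np.float64(-7.85))} glass pitch -171.24 dz -5.4 dx -35.040000000000006
```

Emit:
drive_tool:
  series:
    - [0,0,0,0.001,-0.0006,0,1]
    - [0,0,0,0.002,-0.0012,0,1]
    - [0,0,0,0.003,-0.0018,0,1]
    - [0,0,0,0.0035,-0.0022,0,1]
    - [0,0,0,0.0035,-0.0022,0,1]

```text
t: 42.22
eef_pos: [0.4756, 0.3225, 0.0772]
eef_rot: [-0.002, 0.293, 0.956, 0.001]
wrist_force: [-4.9, 3.1, 0.6]
width: 0.104
```

Run:
```python
from h import *
rep()
```

```text
t 42.22 pos [0.4756 0.3225 0.0772] cass x -66.9 y -0.3 z 77.2
  yaw(-x) -34.05 tilt fwd -0.25 side 0.00 w 0.104 F [-4.9  3.1  0.6] M [0.59 0.87 0.03]
```

Contact at home. Lower and release.

Emit:
drive_tool:
  series:
    - [0,0,0,-0.0008,0.0006,0,1]
    - [0,0,0,-0.0008,0.0006,-0.002,1]
    - [0,0,0,-0.0008,0.0006,-0.0035,1]
    - [0,0,0,-0.0008,0.0006,-0.005,1]
    - [0,0,0,-0.0008,0.0006,-0.005,1]
    - [0,0,0,-0.0008,0.0006,-0.005,1]

```text
t: 42.72
eef_pos: [0.4758, 0.3227, 0.0726]
eef_rot: [-0.001, 0.293, 0.956, 0.001]
wrist_force: [-4.1, 3.0, 2.6]
width: 0.102
```

Run:
```python
from h import *
rep(); snap('w40'); pitch('w40')
```

```text
t 42.72 pos [0.4758 0.3227 0.0726] cass x -66.9 y 0.1 z 72.6
  yaw(-x) -34.04 tilt fwd -0.12 side 0.04 w 0.102 F [-4.1  3.   2.6] M [ 0.55  0.75 -0.01]
w40 {'tab': (array([-5.73,  0.02, -3.33]), np.float64(0.4)), 'g1': (array([-4.35e+01,  1.00e-02,  5.14e+00]), np.float64(-2.6)), 'g2': (array([-73.4 ,   0.33,  -5.68]), np.float64(-8.08))} glass pitch -160.11 dz -10.82 dx -29.900000000000006
```

Emit:
drive_tool:
  series:
    - [0,0,0,-0.001,0.0007,0,0.2]
    - [0,0,0,-0.001,0.0007,0,0.2]
    - [0,0,0,-0.001,0.0007,0,0.2]
    - [0,0,0,-0.001,0.0007,0,0.2]
    - [0,0,0,-0.001,0.0007,0.0,0.2]
    - [0,0,0,-0.001,0.0007,0.01,0.2]
    - [0,0,0,-0.001,0.0007,0.04,0.2]
    - [0,0,0,-0.001,0.0007,0.08,0.2]

```text
t: 43.43
eef_pos: [0.4729, 0.3211, 0.15]
eef_rot: [-0.003, 0.293, 0.956, -0.003]
wrist_force: [0.3, -0.1, -0.1]
width: 0.4
```

Emit:
drive_tool:
  series:
    - [0,0,0,0.005,-0.003,0.03,0.2]
    - [0,0,0,0.01,-0.006,0.05,-1]
    - [0,0,0,0.02,-0.013,0.055,-1]
    - [0,0,0,0.02,-0.013,0.055,-1]
    - [0,0,0,0.02,-0.013,0.055,-1]
    - [0,0,0,0.02,-0.013,0.055,-1]
    - [0,0,0,0.02,-0.013,0.055,-1]

```text
t: 44.02
eef_pos: [0.494, 0.3091, 0.2049]
eef_rot: [-0.002, 0.293, 0.956, -0.001]
wrist_force: [-1.0, 0.5, 0.1]
width: 0.789
```

Run:
```python
from h import *
rep(); c,im,d=snap('w41')
cv2.imwrite('pics/w41z.png',cv2.resize(im[150:310,190:390,::-1],None,fx=3.8,fy=3.6,interpolation=cv2.INTER_NEAREST))
```

```text
t 44.02 pos [0.494  0.3091 0.2049] cass x -44.1 y -0.9 z 204.9
  yaw(-x) -34.05 tilt fwd -0.17 side -0.19 w 0.789 F [-1.   0.5  0.1] M [-0.02  0.    0.03]
```

View pics/w41z.png

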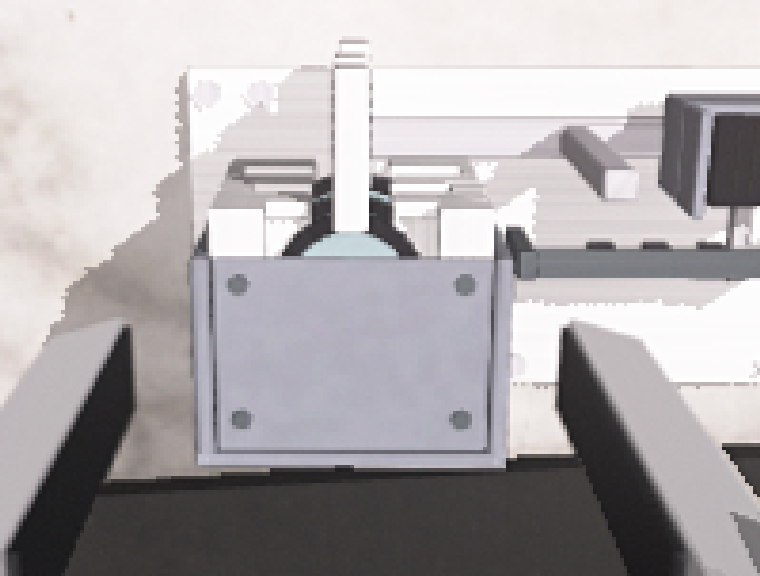

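Run:
```python
from h import *
s=bot.state(); c,im,d=load('w41'); c=fixc(c,s['eef_rot']); P=cloud(c,d)
cr=lambda x,y,z: ray(c,190+(x+.5)/3.8-.5,150+(y+.5)/3.6-.5,z)
for n,x,y,z in [('tabend',352,70,.076),('tabin',352,232,.076),('rim',325,220,.067),('rim',378,220,.067),('midrim',322,198,.045),('midrim',382,198,.045),('largerim',323,180,.023)]:
    a=cr(x,y,z); print(n,((a[:2]@XH-X0)*1e3).round(1),((a[:2]@YH-Y0)*1e3).round(1))
for n,(x0,x1,y0,y1) in dict(tab=(342,360,80,225),glass=(320,385,240,252)).items():
    u0,u1,v0,v1=int(190+x0/3.8),int(190+x1/3.8),int(150+y0/3.6)+1,int(150+y1/3.6); q=P[v0:v1,u0:u1].reshape(-1,3)
    q=q[abs(q[:,2]-np.median(q[:,2]))<.004]; X=q[:,:2]@XH-X0; k=np.polyfit(X,q[:,2],1); print(n,(q.mean(0)*1e3).round(1),X.mean()*1e3,np.degrees(k[0]))
L=np.mean([cr(717,117,.046)],0)
```

```text
tabend -80.8 -0.1
tabin -33.0 0.0
rim -34.0 -7.7
rim -34.0 7.5
midrim -34.9 -9.1
midrim -35.0 9.2
largerim -35.3 -9.3
tab [483.7 316.3  76. ] -56.77380914187393 0.07011457880486224
glass [509.6 299.4  67.4] -25.843659921366704 -9.91446893511121
```

Emit:
drive_tool:
  series:
    - [0,0,0,0.015,0.025,0,1]
    - [0,0,0,0.03,0.05,0,1]
    - [0,0,0,0.045,0.075,-0.01,1]
    - [0,0,0,0.06,0.095,-0.03,1]
    - [0,0,0,0.068,0.107,-0.05,1]
    - [0,0,0,0.068,0.107,-0.07,1]
    - [0,0,0,0.068,0.107,-0.09,1]
    - [0,0,0,0.068,0.107,-0.1,1]

```text
t: 44.73
eef_pos: [0.5609, 0.4159, 0.1022]
eef_rot: [-0.003, 0.292, 0.956, -0.002]
wrist_force: [-0.8, -0.5, -1.6]
width: 0.339
```

Emit:
drive_tool:
  series:
    - [0,0,0,0,0,-0.01,1]
    - [0,0,0,0,0,-0.02,1]
    - [0,0,0,0,0,-0.025,1]
    - [0,0,0,0,0,-0.03,1]
    - [0,0,0,0,0,-0.03,1]
    - [0,0,0,0,0,-0.03,1]
    - [0,0,0,0,0,-0.03,1]
    - [0,0,0,0,0,-0.03,1]

```text
t: 45.4
eef_pos: [0.5643, 0.4171, 0.0787]
eef_rot: [0.001, 0.293, 0.956, 0.001]
wrist_force: [-0.7, 0.3, 0.3]
width: 0.006
```

Run:
```python
from h import *
rep(); c,im,d=snap('w42')
cv2.imwrite('pics/w42z.png',cv2.resize(im[100:320,150:430,::-1],None,fx=2.7,fy=2.7,interpolation=cv2.INTER_NEAREST))
```

```text
t 45.40 pos [0.5643 0.4171 0.0787] cass x -46.7 y 127.8 z 78.7
  yaw(-x) -34.04 tilt fwd 0.04 side 0.14 w 0.006 F [-0.7  0.3  0.3] M [-0.02 -0.    0.03]
```

View pics/w42z.png

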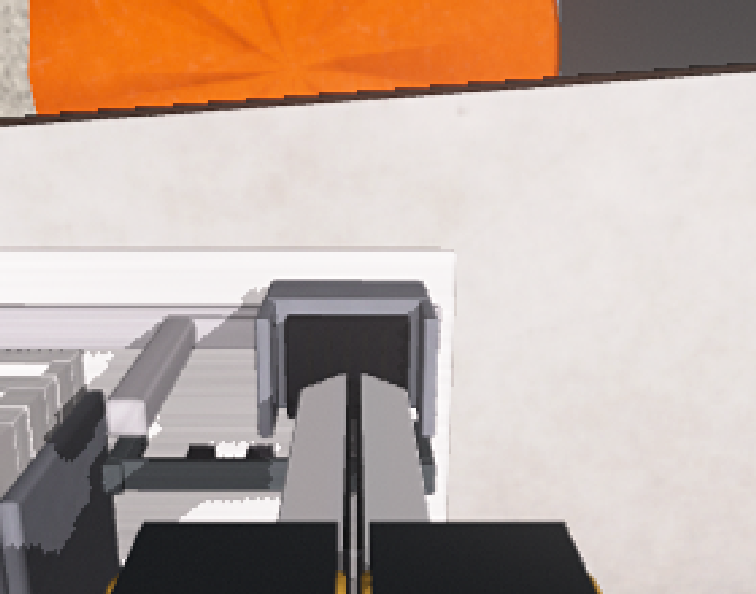

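Emit:
drive_tool:
  series:
    - [0,0,0,-0.001,-0.0015,-0.01,1]
    - [0,0,0,-0.001,-0.0015,-0.018,1]
    - [0,0,0,-0.001,-0.0015,-0.023,1]
    - [0,0,0,-0.001,-0.0015,-0.026,1]
    - [0,0,0,-0.001,-0.0015,-0.029,1]
    - [0,0,0,-0.001,-0.0015,-0.032,1]
    - [0,0,0,-0.001,-0.0015,-0.0345,1]
    - [0,0,0,-0.001,-0.0015,-0.0345,1]

```text
t: 46.12
eef_pos: [0.5622, 0.415, 0.0461]
eef_rot: [-0.001, 0.293, 0.956, -0.0]
wrist_force: [-7.2, -4.6, 15.5]
width: 0.004
```

Emit:
drive_tool:
  series:
    - [0,0,0,0,0,0,1]
    - [0,0,0,0,0,0,1]
    - [0,0,0,0,0,0,1]

```text
t: 46.37
eef_pos: [0.5622, 0.415, 0.0461]
eef_rot: [-0.0, 0.293, 0.956, -0.0]
wrist_force: [-6.8, -4.4, 14.4]
width: 0.008
```

Run:
```python
from h import *
rep()
```

```text
t 46.37 pos [0.5622 0.415  0.0461] cass x -47.3 y 124.9 z 46.1
  yaw(-x) -34.02 tilt fwd -0.04 side -0.05 w 0.008 F [-6.8 -4.4 14.4] M [-0.91  1.36  0.01]
```

Emit:
drive_tool:
  series:
    - [0,0,0,-0.002,-0.003,0,1]
    - [0,0,0,-0.006,-0.0088,0,1]
    - [0,0,0,-0.01,-0.0147,0,1]
    - [0,0,0,-0.014,-0.0206,0,1]
    - [0,0,0,-0.018,-0.0265,0,1]
    - [0,0,0,-0.022,-0.0324,0,1]
    - [0,0,0,-0.026,-0.0383,0,1]
    - [0,0,0,-0.0281,-0.0414,0,1]

```text
t: 47.03
eef_pos: [0.5362, 0.3767, 0.0462]
eef_rot: [0.001, 0.293, 0.956, 0.004]
wrist_force: [-0.5, 4.6, 7.9]
width: 0.002
```

Run:
```python
from h import *
rep(); c,im,d=snap('w43')
cv2.imwrite('pics/w43z.png',cv2.resize(im[100:320,150:430,::-1],None,fx=2.7,fy=2.7,interpolation=cv2.INTER_NEAREST))
```

```text
t 47.03 pos [0.5362 0.3767 0.0462] cass x -47.3 y 78.6 z 46.2
  yaw(-x) -34.06 tilt fwd 0.02 side 0.49 w 0.002 F [-0.5  4.6  7.9] M [ 0.78  0.32 -0.02]
```

View pics/w43z.png

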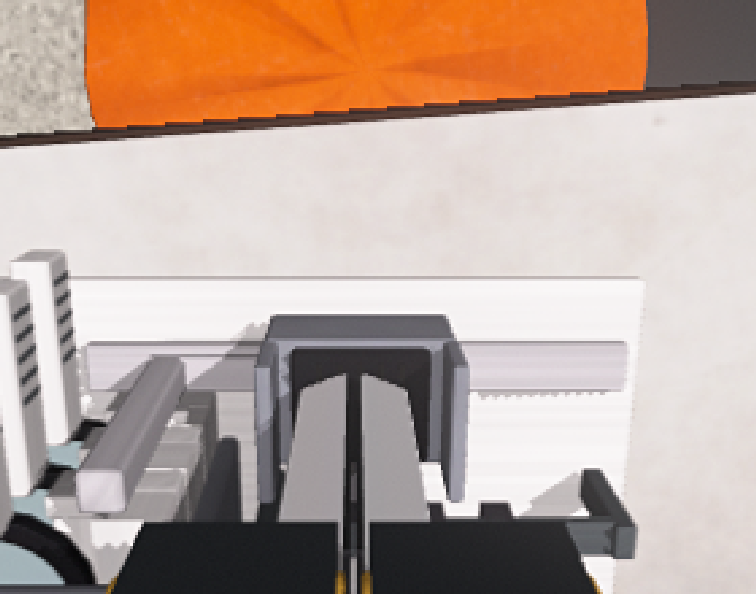

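Emit:
drive_tool:
  series:
    - [0,0,0,0,0,-0.001,1]
    - [0,0,0,-0.003,-0.0044,-0.001,1]
    - [0,0,0,-0.006,-0.0088,-0.001,1]
    - [0,0,0,-0.009,-0.0132,-0.001,1]
    - [0,0,0,-0.0105,-0.0154,-0.001,1]
    - [0,0,0,-0.0105,-0.0154,-0.001,1]
    - [0,0,0,-0.0105,-0.0154,-0.001,1]

```text
t: 47.67
eef_pos: [0.5295, 0.3643, 0.0463]
eef_rot: [0.005, 0.293, 0.956, 0.008]
wrist_force: [4.9, 10.3, 4.4]
width: 0.002
```

Run:
```python
from h import *
rep(); c,im,d=snap('w44')
cv2.imwrite('pics/w44z.png',cv2.resize(im[100:320,150:430,::-1],None,fx=2.7,fy=2.7,interpolation=cv2.INTER_NEAREST))
```

```text
t 47.67 pos [0.5295 0.3643 0.0463] cass x -45.8 y 64.7 z 46.3
  yaw(-x) -34.09 tilt fwd 0.22 side 1.06 w 0.002 F [ 4.9 10.3  4.4] M [ 1.81 -0.78 -0.01]
```

View pics/w44z.png

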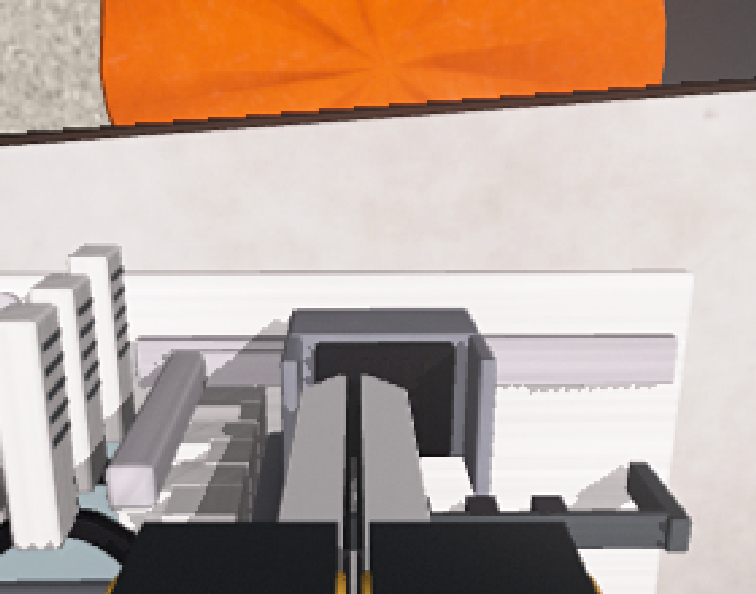

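Emit:
drive_tool:
  series:
    - [0,0,0,0,0,-0.001,1]
    - [0,0,0,-0.0008,-0.0012,-0.001,1]
    - [0,0,0,-0.0011,-0.0017,-0.001,1]
    - [0,0,0,-0.0011,-0.0017,-0.001,1]

```text
t: 48.05
eef_pos: [0.5295, 0.3643, 0.0464]
eef_rot: [0.005, 0.293, 0.956, 0.01]
wrist_force: [5.2, 13.5, 5.6]
width: 0.001
```

Run:
```python
from h import *
rep()
```

```text
t 48.05 pos [0.5295 0.3643 0.0464] cass x -45.8 y 64.6 z 46.4
  yaw(-x) -34.09 tilt fwd 0.25 side 1.29 w 0.001 F [ 5.2 13.5  5.6] M [ 2.37 -0.87  0.1 ]
```

Emit:
drive_tool:
  series:
    - [0,0,0,0.0008,0.0012,0.002,1]
    - [0,0,0,0.001,0.0015,0.006,1]
    - [0,0,0,0.0015,0.002,0.012,1]
    - [0,0,0,0.002,0.003,0.03,1]
    - [0,0,0,0.003,0.004,0.06,1]
    - [0,0,0,0.003,0.004,0.1,1]
    - [0,0,0,-0.01,-0.01,0.14,-1]
    - [0,0,0,-0.025,-0.025,0.155,-1]

```text
t: 48.72
eef_pos: [0.5012, 0.3335, 0.2016]
eef_rot: [0.004, 0.292, 0.956, 0.004]
wrist_force: [0.0, 0.0, 1.3]
width: 0.111
```

Emit:
drive_tool:
  series:
    - [0,0,0,-0.01,-0.015,0,-1]
    - [0,0,0,-0.01,-0.015,0,-1]
    - [0,0,0,-0.01,-0.015,0,-1]
    - [0,0,0,-0.01,-0.015,0,-1]
    - [0,0,0,-0.01,-0.015,0,-1]
    - [0,0,0,-0.01,-0.015,0,-1]
    - [0,0,0,-0.01,-0.015,0,-1]

```text
t: 49.3
eef_pos: [0.4879, 0.317, 0.195]
eef_rot: [-0.001, 0.293, 0.956, -0.0]
wrist_force: [-0.2, -0.3, -0.4]
width: 0.608
```

Run:
```python
from h import *
rep(); c,im,d=snap('w45')
cv2.imwrite('pics/w45z.png',cv2.resize(im[150:310,190:390,::-1],None,fx=3.8,fy=3.6,interpolation=cv2.INTER_NEAREST))
```

```text
t 49.30 pos [0.4879 0.317  0.195 ] cass x -53.6 y 2.2 z 195.0
  yaw(-x) -34.02 tilt fwd -0.06 side -0.03 w 0.608 F [-0.2 -0.3 -0.4] M [-0.01 -0.08 -0.  ]
```

View pics/w45z.png

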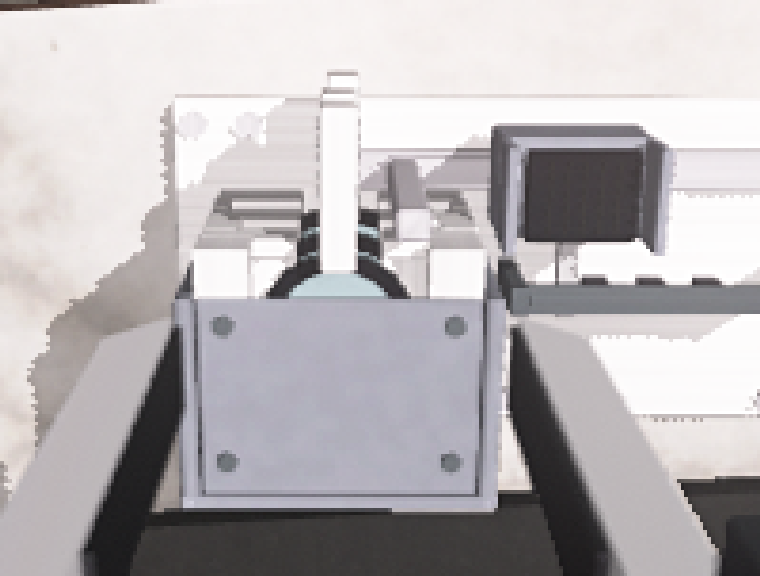

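Gate shut next to the tabs. Check lock height/position, disc poses and the bench objects.

Run:
```python
from h import *
s=bot.state(); c,im,d=load('w45'); c=fixc(c,s['eef_rot']); P=cloud(c,d)
cr=lambda x,y,z: ray(c,190+(x+.5)/3.8-.5,150+(y+.5)/3.6-.5,z)
L=np.mean([cr(527,150,.046),cr(637,150,.046),cr(644,240,.046),cr(527,240,.046)],0)
print('lock',((L[:2]@XH-X0)*1e3).round(1),((L[:2]@YH-Y0)*1e3).round(1))
def reg(x0,x1,y0,y1): 
    q=P[int(150+y0/3.6)+1:int(150+y1/3.6),int(190+x0/3.8)+1:int(190+x1/3.8)].reshape(-1,3); return q
q=reg(535,630,160,232); print('lock z',np.median(q[:,2]),np.median(q[:,:2]@XH-X0),np.median(q[:,:2]@YH-Y0))
q=reg(332,350,110,262); X=q[:,:2]@XH-X0; print('tab z',np.median(q[:,2]),np.polyfit(X,q[:,2],1)[0]*57)
for n,x,y,z in [('tabend',339,103,.076),('rimS',300,262,.067),('rimM',305,232,.045),('rimL',310,214,.023),('bar',415,225,.078)]:
    a=cr(x,y,z); print(n,((a[:2]@XH-X0)*1e3).round(1),((a[:2]@YH-Y0)*1e3).round(1))
c,im,d=snap('t45','top'); a=cv2.resize(im[140:260,270:430,::-1],None,fx=5,fy=5,interpolation=cv2.INTER_CUBIC); cv2.imwrite('pics/t45z.png',a)
im0=cv2.imread('pics/top0.png').astype(int); df=abs(im0-im[:,:,::-1].astype(int)).sum(2); 
print((df[140:260,290:440]>150).sum()); ys,xs=np.where(df[140:260,290:440]>150); print(xs.min()+290 if len(xs) else 0, sorted(set((xs+290)//8*8)))
```

```text
lock -48.1 71.9
lock z 0.046139621519538127 -0.04813395196050671 0.07095268493652268
tab z 0.07598329669984852 -0.00410871276472562
tabend -82.4 -0.1
rimS -33.1 -11.1
rimM -35.7 -10.5
rimL -35.2 -9.7
bar -48.0 20.3
322
290 [np.int64(288), np.int64(296), np.int64(304), np.int64(320), np.int64(328), np.int64(336), np.int64(344), np.int64(352), np.int64(360), np.int64(384), np.int64(392)]
```

View pics/t45z.png

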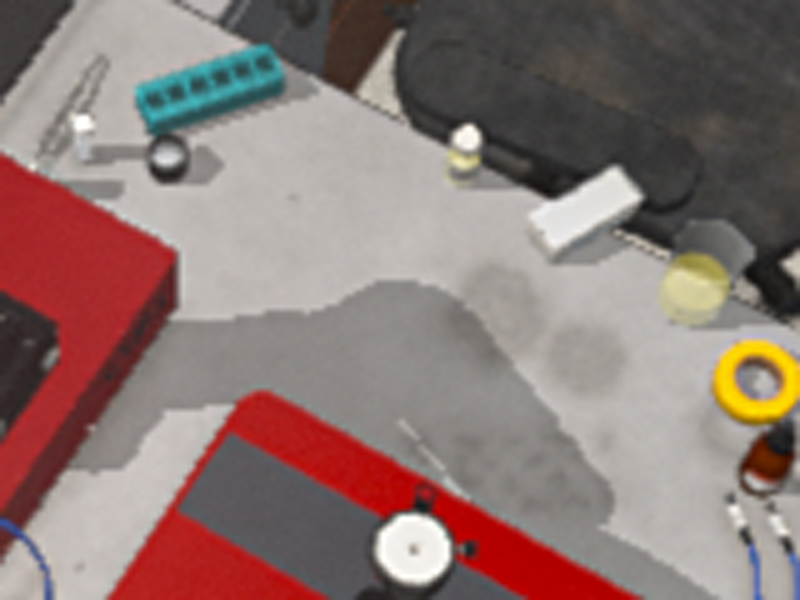

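Run:
```python
from h import *
rep(); print(bot.finish_job())
```

```text
t 49.40 pos [0.488  0.3169 0.1953] cass x -53.6 y 2.1 z 195.3
  yaw(-x) -34.03 tilt fwd -0.05 side -0.01 w 0.691 F [ 0.6 -0.9 -0.4] M [-0.01 -0.04  0.01]
the job is handed in; nothing more can be done
None
```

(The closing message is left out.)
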